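# Put the gas hob's burners back together

## Robot

A 6-joint arm with a two-finger parallel gripper is mounted at the origin on the work surface. World frame = base frame: x ahead of the robot, y to its left, z up, the work surface at z = 0. Lengths are in m, angles in rad, forces in N, time in s.
With the tool pointing down it reaches from about 0.35 to 0.975 m from the base axis. Payload 4.9 kg.
Tool frame: the origin (TCP) lies at the very end of the fingers, on their centre line; the grasp point (between the pads) lies 19 mm behind it (manip.tcp_to_grasp is the distance from the TCP to the grasp point, in m); z points along the fingers, y is the direction in which the jaws open and shut (so a half turn about z gives the same grasp; the last joint's range is limited). The gripper opens to 85 mm and grips with 20 to 120 N. Pads are 22 mm wide; open, the fingers measure 114 mm over their backs; the gripper's body (76 mm by 85 mm) begins 54 mm behind the grasp point. The pads swing forward as they close: fully open they stand 13 mm farther back than shut.
Start: joints at [1.159, 0.053, 1.613, -0, 1.476, -0.119], TCP at [0.18, 0.598, 0.231] pointing down, gripper open.
Joint ranges: [-3.01, 3.01], [-1.01, 2.22], [0.06, 2.58], [-1.02, 4.17], [0.09, 2.62], [-3.14, 3.14]. Speed limits (rad/s): [2.57, 2.57, 3.14, 3.14, 3.14, 3.14].

## Interface

Orientations are given as a unit quaternion [w, x, y, z].
In Python, from plant import sensors, cams, job, finder, manip gives the robot as it stands.
- The arm moves only by the shell command python3 -m pendant 'ROWS'. ROWS is JSON, a list of rows, each an object of numbers: "wx", "wy", "wz": the turn, a rotation vector about the tool's x, y, z in degrees; "dx", "dy", "dz": the shift along the tool's x, y, z in m; "hand": the gripper's target within -1 to 1 (fully open at 1, half-way at 0, shut at -1). A call has 1 to 20 rows; each row is the pose to reach, as a shift and turn from the pose commanded when the call began, along the tool's axes at that moment; what a row does not reach only later rows make up. A row lasts 1/12 s, in which the tool goes at most 41.7 mm and 7.16 degrees, less where a joint would pass 70% of its speed; a pose out of reach is approached as far as the arm can. A call with a gripper value outside its range is refused whole. The fingers move at their own pace and stop on an object; the grip force is fixed at half the most. Time passes only in rows, so rows that repeat a pose let the fingers close. It gives the time, the measured TCP pose, the force and the opening at its end, in the units of the state.
- sensors.state(): the state, without advancing time (a new reading comes with each control period).
- cams.grab_frame(name): name is "scene" or "side" or "wrist"; returns (picture, depth): 420x560x3 uint8, red, green, blue; 420x560 float32, m along the optical axis (not along the pixel's ray), 0 where there is no reading.
- cams.calibration(name): a dict with "fov_y" (degrees; the focal length in pixels is half the picture's height over the tangent of half this angle, whatever the lens; pixels are square), "cx", "cy" (the principal point, pixels), "k1" (the pictures are not rectified: a ray, as slopes to the right and down, at radius r is drawn at 1 + k1 r^2 times it, then the intrinsics apply), "pose" (4x4, takes a point from camera to world coordinates); the wrist camera has in their place "hand_eye" (4x4, takes a point from camera to tool coordinates, whose origin is the TCP and whose axes are the flange's). Camera axes: x right, y down, z forward; pixel columns grow to the right and rows downward; lengths in m; the calibration is good to about 2 mm. A picture is of the moment at which its call begins: read the wrist's pose just before it. calibration takes no time and is no camera call.
- job.job_done(): hands the job in, once; it reports no verdict.
Trained networks look in the newest picture that a camera, given by its name, has taken for a name from the list of things; names that differ only in an ending like _2 or _b are one class to them, and where a whole thing is asked for, a point or a joint stands for the part that bears it (a point fixed in the world has none). Each returns a list of dicts, best first, with "score" (0 to 1); they miss things now and then, are a little off and sometimes report something else, mostly with a low value. They report only what shows in the picture. A call takes as long as a camera call. They do not tell look-alikes from the thing itself.
- finder.look_for(camera, thing): "position" ([x, y, z] in m, in world coordinates, good to about 4 mm: the middle of the surface that is visible of it).
The state is a dict: "time": time; "joint_pos": joint angles; "joint_vel": joint speeds; "joint_efforts": joint torques, N m; "tool_pos": TCP position; "tool_rot": TCP orientation; "contact_force": force on the tool from outside, world axes, zero at the start; "ft_torque": the same for the moment, N m; "gripper_width": opening from 0.0 (shut) to 1.0 (fully open).
Only numpy, scipy, OpenCV 4.12 (cv2) and the standard library are available. Lean on these libraries where they do the work, as an engineer would, in place of code of your own. Each camera call takes 0.05 s, during which the arm holds its last target. There are 200 camera calls.

## Task

The hob's burner parts have been washed and laid out on the mat. Put the burners back together: set each brass head in the round burner cup of its size and then the black cap of the same size on top of it, and put the oval cap lengthwise on the oval burner. Every part must sit flat and fully home in its own burner.

Things in the scene. Friction and masses are not known exactly. Their poses are not given: they have to be found in the camera images.
- small_burner: Cast-aluminium burner cup with a black floor, fixed on the hob: an open round socket, outside diameter 40, bore 34 mm, rim 12 mm above the hob, floor 2 mm. A white igniter pin, 12.5 mm high, stands 5 to 11 mm outside its wall. Origin: centre of its underside, on the hob (8 mm above the worktop); z up. Loose parts stand at least 25 mm clear of the other objects on the mat.
- medium_burner: Cast-aluminium burner cup with a black floor, fixed on the hob: an open round socket, outside diameter 56, bore 46 mm, rim 12 mm above the hob, floor 2 mm. A white igniter pin, 12.5 mm high, stands 5 to 11 mm outside its wall. Origin: centre of its underside, on the hob (8 mm above the worktop); z up. The two 98 mm burners at the back of the hob are complete: leave them.
- oval_burner: Oval burner fixed on the hob, brass head already fitted: a round-ended oblong 126 mm long (its x), 42 mm wide (its y), 26 mm high, with a slot 110 x 26 mm, 9 mm deep, in its top. A white igniter pin 12.5 mm high stands 9 mm off one long side. Origin: centre of its underside, on the hob (8 mm above the worktop); z up. No knob or other fixture is within 75 mm of any of the three burners' centres.
- small_head: Loose brass burner head. Crown 44 mm in diameter, 8 to 22 mm above the underside (grip it), with a 30 mm pocket 9 mm deep in its top; below it a tapering spigot 20 to 28 mm wide, on which it stands on the mat (6 mm above the worktop). Origin: centre of underside; z up. Seated, crown on the cup's rim, its underside is 4 mm above the cup's origin; 3 mm play all round.
- medium_head: Loose brass burner head. Crown 62 mm in diameter, 8 to 22 mm above the underside (grip it), with a 44 mm pocket 9 mm deep in its top; below it a tapering spigot 32 to 40 mm wide, on which it stands on the mat (6 mm above the worktop). Origin: centre of underside; z up. Seated, crown on the cup's rim, its underside is 4 mm above the cup's origin; 3 mm play all round.
- small_cap: Loose black iron cap, a round disc 48 mm in diameter, 6 to 14 mm above the underside (grip its edge); below it a tapering boss 16 to 24 mm wide, on which it stands on the mat (6 mm above the worktop). Origin: centre of underside; z up. Seated, boss in the head's pocket (3 mm play all round), disc flat on the crown, its underside is 20 mm above the cup's origin.
- medium_cap: Loose black iron cap, a round disc 66 mm in diameter, 6 to 14 mm above the underside (grip its edge); below it a tapering boss 30 to 38 mm wide, on which it stands on the mat (6 mm above the worktop). Origin: centre of underside; z up. Seated, boss in the head's pocket (3 mm play all round), disc flat on the crown, its underside is 20 mm above the cup's origin.
- oval_cap: Loose black iron cap, a round-ended oblong 130 mm long (its x), 46 mm wide (its y), 6 to 14 mm above the underside (grip across the width); below it a boss 90 x 17 mm, on which it stands on the mat (6 mm above the worktop). Origin: centre of underside; z up. Seated either way round, boss in the slot (play 4 mm sideways, 10 mm endways), its underside is 20 mm above the burner's origin.
Mind the look-alikes: they are no part of the job. Leave any orange or red look-alike of the small_cap alone.

How it is judged:
At the end, for the whole second after the job is handed in: Each head in its cup and each round cap on its head in its own burner (centres within 8 mm of the cup's), the oval cap on the oval burner (centres within 12 mm, axes within 0.2 rad); all within 3 mm of seated height, tilt under 0.1 rad, at rest (under 20 mm/s), released (horizontal distance between each of small_head, small_cap and small_burner below 0.008 m and z of small_head in the frame of small_burner between 0.001 and 0.007 m and angle between each of small_head, medium_head, small_cap, medium_cap, oval_cap's own z axis and vertical below 0.1 rad and linear speed of each of small_head, medium_head, small_cap, medium_cap, oval_cap below 0.02 m/s and horizontal distance between each of medium_head, medium_cap and medium_burner below 0.008 m and z of medium_head in the frame of medium_burner between 0.001 and 0.007 m and z of small_cap in the frame of small_burner between 0.017 and 0.023 m and z of medium_cap in the frame of medium_burner between 0.017 and 0.023 m and horizontal distance between oval_cap and oval_burner below 0.012 m and z of oval_cap in the frame of oval_burner between 0.017 and 0.023 m and angle between the x axis of oval_cap and the x axis of oval_burner, either way round below 0.2 rad); the robot touches nothing.
It also fails if it takes over 125 s, if anything falls off the work surface, if the arm or the gripper's body presses on something with over 40 N, if the wrist force passes 120 N, or if a joint passes its speed limit or range.

## Working session

There is one attempt and no reset: what is moved stays moved. The work goes in short steps, Python scripts to look and compute and a shell command to move; the robot and the scene stay as the last step left them, time stands still between calls to the robot, and variables do not carry over. Pictures are saved under pics/ and viewed, about 12 in all and at most 16, crops included, and the job is handed in when it is done.

```bash
ls; mkdir -p pics
cat > h.py <<'E'
import numpy as np, cv2
from plant import sensors, cams, job, finder, manip
from scipy.spatial.transform import Rotation as R
def tool():
    s=sensors.state(); T=np.eye(4); q=s["tool_rot"]
    T[:3,:3]=R.from_quat([q[1],q[2],q[3],q[0]]).as_matrix(); T[:3,3]=s["tool_pos"]; return T
def grab(name):
    T=tool(); c=cams.calibration(name)
    p,d=cams.grab_frame(name)
    P=np.array(c["pose"]) if "pose" in c else T@np.array(c["hand_eye"])
    return p,d,c,P
def K(c,h=420):
    f=h/2/np.tan(np.radians(c["fov_y"])/2); return f
def ray(c,uv):
    uv=np.atleast_2d(np.asarray(uv,float)); f=K(c)
    xd=(uv-[c["cx"],c["cy"]])/f; x=xd.copy()
    for _ in range(20): x=xd/(1+c["k1"]*(x**2).sum(1,keepdims=True))
    return np.c_[x,np.ones(len(x))]
def cloud(d,c,P):
    v,u=np.mgrid[0:d.shape[0],0:d.shape[1]]
    X=ray(c,np.c_[u.ravel(),v.ravel()])*d.ravel()[:,None]
    return (X@P[:3,:3].T+P[:3,3]).reshape(*d.shape,3)
def onplane(uv,z,c,P):
    r=ray(c,uv)@P[:3,:3].T; o=P[:3,3]
    return o+r*((z-o[2])/r[:,2:3])
def proj(X,c,P):
    X=(np.atleast_2d(X)-P[:3,3])@P[:3,:3]; x=X[:,:2]/X[:,2:]
    x=x*(1+c["k1"]*(x**2).sum(1,keepdims=True))
    return x*K(c)+[c["cx"],c["cy"]]
def save(p,n): cv2.imwrite("pics/"+n,cv2.cvtColor(p,cv2.COLOR_RGB2BGR))
E
python3 - <<'E'
from h import *
things="small_burner medium_burner oval_burner small_head medium_head small_cap medium_cap oval_cap".split()
for n in ("scene","side","wrist"):
    p,d,c,P=grab(n); save(p,n+"0.png")
    print(n,P[:3,3].round(3),P[:3,2].round(2),c["fov_y"],c["k1"])
    if n!="wrist":
      for t in things:
        for r in finder.look_for(n,t)[:4]: print(t,round(r["score"],2),np.round(r["position"],3),proj(r["position"],c,P).round()[0])
s=sensors.state();print(s["time"],s["tool_pos"],s["tool_rot"],s["contact_force"],s["gripper_width"],manip.tcp_to_grasp)
print(cams.calibration("wrist")["hand_eye"])
E
```

```text
pics
scene [ 1.177 -0.358  0.765] [-0.66  0.33 -0.67] 45.35882500923974 -0.12293850661754856
small_burner 0.57 [ 0.454 -0.134  0.013] [220. 232.]
small_burner 0.52 [0.462 0.382 0.025] [416. 159.]
medium_burner 0.55 [ 0.455 -0.37   0.008] [111. 274.]
small_head 0.82 [0.629 0.315 0.023] [440. 209.]
medium_head 0.76 [0.465 0.381 0.025] [417. 160.]
small_cap 0.91 [0.635 0.19  0.019] [397. 232.]
small_cap 0.73 [0.275 0.354 0.012] [363. 129.]
small_cap 0.52 [0.306 0.195 0.019] [318. 149.]
small_cap 0.25 [0.474 0.258 0.022] [378. 178.]
medium_cap 0.78 [0.476 0.129 0.02 ] [331. 196.]
oval_cap 0.96 [0.473 0.257 0.023] [377. 178.]
side [ 0.291 -0.703  0.854] [ 0.16  0.65 -0.74] 46.48153947859315 -0.14592314520345354
small_burner 0.65 [ 0.458 -0.137  0.014] [294. 280.]
medium_burner 0.96 [ 0.458 -0.367  0.01 ] [325. 382.]
medium_burner 0.19 [0.469 0.128 0.019] [273. 190.]
small_head 0.56 [0.629 0.314 0.022] [316. 135.]
small_head 0.35 [0.463 0.38  0.02 ] [252. 128.]
small_head 0.24 [0.469 0.256 0.018] [262. 157.]
medium_head 0.7 [0.462 0.375 0.019] [252. 130.]
medium_head 0.52 [0.47  0.125 0.02 ] [273. 191.]
small_cap 0.71 [0.269 0.354 0.017] [183. 145.]
small_cap 0.65 [0.295 0.19  0.013] [199. 185.]
small_cap 0.5 [0.632 0.187 0.019] [330. 166.]
medium_cap 0.61 [0.467 0.124 0.017] [272. 192.]
oval_cap 0.75 [0.468 0.257 0.019] [262. 156.]
wrist [0.101 0.623 0.373] [ 0.31 -0.09 -0.95] 62.26786785886309 -0.06698215754722056
0.95 [0.1803928  0.59838683 0.23130956] [-1.60626227e-06  1.45884940e-01  9.89301564e-01  9.55622201e-07] [-0.95191083  0.14220751  0.71470596] 0.9998557353418115 0.0187
[[-2.65955636e-04 -9.47734614e-01 -3.19059604e-01  8.34640629e-02]
 [ 9.99999868e-01 -3.92251541e-04  3.31583067e-04  1.04186086e-03]
 [-4.39404372e-04 -3.19059474e-01  9.47734593e-01 -1.41926538e-01]
 [ 0.00000000e+00  0.00000000e+00  0.00000000e+00  1.00000000e+00]]
```

View pics/scene0.png

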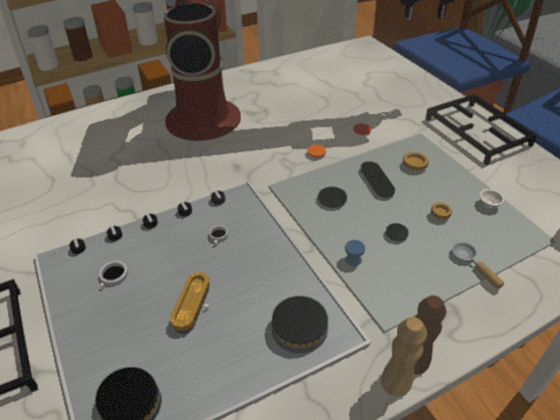

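View pics/side0.png

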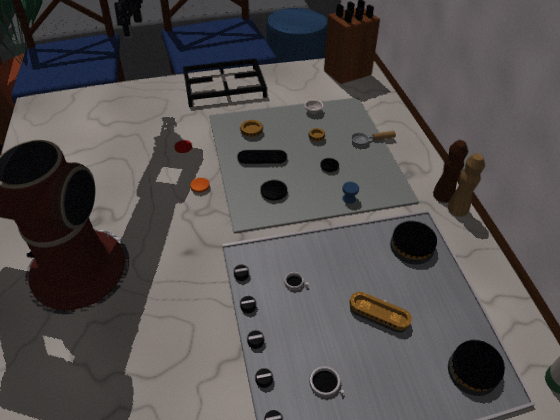

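The scene view shows the small cup at (218,234), the medium cup at (112,272) and the oval burner at (190,300). On the mat are the medium cap (332,197), oval cap (377,180), medium head (416,160), small head (441,210) and small cap (397,232). The red and orange discs off the mat are decoys. Next I fit positions from both depth views.

```bash
cat > m.py <<'E'
from h import *
G=dict(small_cap=((.633,.188),.033),medium_cap=((.472,.127),.042),oval_cap=((.470,.257),.075),small_head=((.629,.314),.031),medium_head=((.463,.378),.040),
 small_burner=((.457,-.136),.036),medium_burner=((.457,-.368),.044),oval_burner=((.60,-.25),.085))
def meas(name,t,fr,zlo=None,ctr=None):
    p,d,c,P=fr; X=cloud(d,c,P); ctr,r=(ctr if ctr is not None else G[t][0]),G[t][1]
    m=(d>0)&(np.hypot(X[...,0]-ctr[0],X[...,1]-ctr[1])<r)
    z=X[m][:,2]; base=np.median(np.sort(z)[:max(5,len(z)//4)])
    top=np.percentile(z,92)
    k=m&(X[...,2]>top-.005)&(X[...,2]<top+.005)
    n,l,s,_=cv2.connectedComponentsWithStats(k.astype(np.uint8))
    keep=[i for i in range(1,n) if s[i,4]>.12*max(s[1:,4])]
    k=np.isin(l,keep)
    q=X[k][:,:2].astype(np.float32); h=cv2.convexHull(q)
    if 'oval' in t:
        (cx,cy),(a,b),ang=cv2.minAreaRect(h)
        if b>a: ang+=90
        print(name,t,'c',round(cx,4),round(cy,4),'LxW',sorted((round(a,4),round(b,4))),'ang',round((ang+90)%180-90,1),'base',round(base,4),'top',round(top,4),k.sum()); 
    else:
        hh=h[:,0,:]; A=np.c_[2*hh,np.ones(len(hh))]; x=np.linalg.lstsq(A,(hh**2).sum(1),rcond=None)[0]
        print(name,t,'c',x[:2].round(4),'D',round(2*np.sqrt(x[2]+x[:2]@x[:2]),4),'base',round(base,4),'top',round(top,4),k.sum())
    # white pin
    if 'burner' in t:
        g=(p.min(-1)>140)&m&(X[...,2]>.0125)&(X[...,2]<.024)
        return X[g]
if __name__=="__main__":
    for n in ("scene","side"):
        fr=grab(n)
        if n=="scene": 
            for uv in ((190,300),): 
                o=onplane(uv,.034,fr[2],fr[3])[0]; print('oval',o.round(3)); 
        G["oval_burner"]=((o[0],o[1]),.085)
        for t in G: meas(n,t,fr)
        im=np.hstack([cv2.resize(fr[0][max(0,int(v)-35):int(v)+35,max(0,int(u)-35):int(u)+35],(260,260),interpolation=cv2.INTER_CUBIC) for u,v in [proj([*G[t][0],.02],fr[2],fr[3])[0] for t in ("small_burner","medium_burner","oval_burner")]])
        save(im,f"crop_{n}.png")
E
python3 m.py; python3 -c "
import cv2,numpy as np
cv2.imwrite('pics/crops.png',np.vstack([cv2.imread('pics/crop_scene.png'),cv2.imread('pics/crop_side.png')]))"
```

```text
oval [ 0.608 -0.255  0.034]
scene small_cap c [0.6322 0.1937] D 0.048 base 0.004 top 0.0202 306
scene medium_cap c [0.4719 0.1333] D 0.066 base 0.0045 top 0.0203 453
scene oval_cap c 0.4668 0.2604 LxW [0.0492, 0.1342] ang -10.4 base 0.0041 top 0.0202 686
scene small_head c [0.6302 0.3136] D 0.0452 base 0.0041 top 0.0275 156
scene medium_head c [0.4618 0.38  ] D 0.0621 base 0.0051 top 0.0273 194
scene small_burner c [ 0.4583 -0.1407] D 0.0441 base 0.0061 top 0.0181 129
scene medium_burner c [ 0.4588 -0.3653] D 0.0564 base 0.0063 top 0.0188 230
scene oval_burner c 0.6026 -0.2541 LxW [0.0452, 0.1278] ang -39.7 base 0.0058 top 0.0321 718
side small_cap c [0.6297 0.1903] D 0.0478 base 0.0062 top 0.0224 191
side medium_cap c [0.4704 0.1305] D 0.0647 base 0.0075 top 0.0236 380
side oval_cap c 0.4676 0.2574 LxW [0.0538, 0.1257] ang -11.7 base 0.0055 top 0.0222 569
side small_head c [0.63   0.3121] D 0.0453 base 0.0065 top 0.0302 94
side medium_head c [0.461  0.3773] D 0.0627 base 0.0068 top 0.0302 160
side small_burner c [ 0.4547 -0.1399] D 0.0401 base 0.0088 top 0.0212 113
side medium_burner c [ 0.4571 -0.3673] D 0.0552 base 0.0087 top 0.0212 282
side oval_burner c 0.6017 -0.2552 LxW [0.0461, 0.1255] ang -40.0 base 0.0083 top 0.0347 693
```

View pics/crops.png

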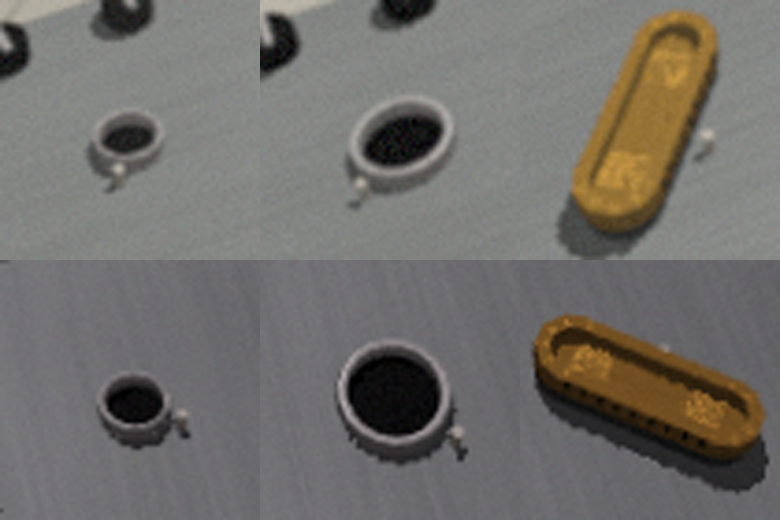

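Both views agree to about 3 mm, and the heights match the text. The crops show the cup pins. In the scene crop they are at (118,168) and (361,184), in the side crop at (183,414) and (457,432). I'll turn those into directions and write a helper for the move targets.

```bash
cat >> h.py <<'E'
def goto(x,y,z,yaw=None):
    """rows' dx,dy,dz,wz to bring TCP to x,y,z with tool y at world angle yaw (mod 180), tool down"""
    T=tool(); d=T[:3,:3].T@(np.array([x,y,z])-T[:3,3]); cur=np.degrees(np.arctan2(T[1,1],T[0,1]))
    w=0
    if yaw is not None:
        w=-(((yaw-cur)+90)%180-90)
    print("dx %.4f dy %.4f dz %.4f wz %.1f | rows>= %d | cur yaw %.1f j6 %.2f"%(*d,w,max(np.linalg.norm(d)/.0417,abs(w)/7.16)+1,cur,sensors.state()["joint_pos"][5]))
E
python3 - <<'E'
from h import *
B=dict(s=(.4565,-.1403),m=(.458,-.3663))
for n,pp in (("scene",dict(s=(118,168),m=(101,184))),("side",dict(s=(183,154),m=(197,172)))):
    c=cams.calibration(n);P=np.array(c["pose"])
    for k,(a,b) in pp.items():
        u,v=proj([*(.457,-.136 if k=='s' else -.368),.02],c,P)[0]
        X=onplane([int(u)-35+a/3.714,int(v)-35+b/3.714],.0195,c,P)[0]
        e=X[:2]-B[k]; print(n,k,X.round(3),'r',np.hypot(*e).round(4),'dir',np.degrees(np.arctan2(e[1],e[0])).round())
goto(.63,.313,.16,73)
E
```

```text
scene s [ 0.48  -0.153  0.019] r 0.0269 dir -29.0
scene m [ 0.483 -0.392  0.019] r 0.036 dir -45.0
side s [ 0.481 -0.155  0.019] r 0.0283 dir -31.0
side m [ 0.482 -0.394  0.019] r 0.0368 dir -49.0
dx -0.5129 dy -0.1435 dz 0.0713 wz 0.2 | rows>= 13 | cur yaw 73.2 j6 -0.12
```

```bash
python3 -m pendant '[{"dx":-0.513,"dy":-0.1435,"dz":0.071,"wz":13.2,"hand":0.5},{"dx":-0.513,"dy":-0.1435,"dz":0.071,"wz":13.2,"hand":0.5},{"dx":-0.513,"dy":-0.1435,"dz":0.071,"wz":13.2,"hand":0.5},{"dx":-0.513,"dy":-0.1435,"dz":0.071,"wz":13.2,"hand":0.5},{"dx":-0.513,"dy":-0.1435,"dz":0.071,"wz":13.2,"hand":0.5},{"dx":-0.513,"dy":-0.1435,"dz":0.071,"wz":13.2,"hand":0.5},{"dx":-0.513,"dy":-0.1435,"dz":0.071,"wz":13.2,"hand":0.5},{"dx":-0.513,"dy":-0.1435,"dz":0.071,"wz":13.2,"hand":0.5},{"dx":-0.513,"dy":-0.1435,"dz":0.071,"wz":13.2,"hand":0.5},{"dx":-0.513,"dy":-0.1435,"dz":0.071,"wz":13.2,"hand":0.5},{"dx":-0.513,"dy":-0.1435,"dz":0.071,"wz":13.2,"hand":0.5},{"dx":-0.513,"dy":-0.1435,"dz":0.071,"wz":13.2,"hand":0.5},{"dx":-0.513,"dy":-0.1435,"dz":0.071,"wz":13.2,"hand":0.5},{"dx":-0.513,"dy":-0.1435,"dz":0.071,"wz":13.2,"hand":0.5},{"dx":-0.513,"dy":-0.1435,"dz":0.071,"wz":13.2,"hand":0.5},{"dx":-0.513,"dy":-0.1435,"dz":0.071,"wz":13.2,"hand":0.5}]'
cat > w.py <<'E'
import sys
from m import *
t=sys.argv[1]; fr=grab("wrist"); G["oval_burner"]=((.602,-.2547),.085)
G.update(small_cap=((.631,.192),.033),medium_cap=((.471,.132),.042),small_burner=((.4565,-.1403),.036),medium_burner=((.458,-.3663),.044))
meas("wrist",t,fr); save(fr[0],f"w_{t}.png")
for r in finder.look_for("wrist",t)[:2]: print(round(r["score"],2),np.round(r["position"],4))
s=sensors.state(); print(s["time"],s["tool_pos"].round(4) if hasattr(s["tool_pos"],'round') else s["tool_pos"],s["gripper_width"],s["contact_force"])
if len(sys.argv)>2: goto(*map(float,sys.argv[2:]))
E
python3 w.py small_head
```

```text
invalid input
  return _methods._mean(a, axis=axis, dtype=dtype,
  ret = ret.dtype.type(ret / rcount)
Traceback (most recent call last):
  File "w.py", line 5, in <module>
    meas("wrist",t,fr); save(fr[0],f"w_{t}.png")
    ~~~~^^^^^^^^^^^^^^
  File "m.py", line 8, in meas
    top=np.percentile(z,92)
IndexError: index -1 is out of bounds for axis 0 with size 0
```

The move was refused as invalid input. The rows may need all seven keys, so I'll try that with a short row.

```bash
python3 -m pendant '[{"wx":0,"wy":0,"wz":0,"dx":0,"dy":0,"dz":0,"hand":0.5}]'; python3 -m pendant '[{"dx":-0.03,"hand":0.5}]'; python3 -m pendant --help | head -20
```

```text
time: 1.18
tool_pos: [0.1804, 0.5984, 0.2313]
tool_rot: [-0.0, 0.146, 0.989, 0.0]
contact_force: [-0.1, 0.7, -0.4]
gripper_width: 0.88invalid input
invalid input: not JSON, or not a number
```

All keys are needed.

```bash
python3 -m pendant '[{"wx":0,"wy":0,"wz":13.2,"dx":-0.513,"dy":-0.1435,"dz":0.071,"hand":0.5},{"wx":0,"wy":0,"wz":13.2,"dx":-0.513,"dy":-0.1435,"dz":0.071,"hand":0.5},{"wx":0,"wy":0,"wz":13.2,"dx":-0.513,"dy":-0.1435,"dz":0.071,"hand":0.5},{"wx":0,"wy":0,"wz":13.2,"dx":-0.513,"dy":-0.1435,"dz":0.071,"hand":0.5},{"wx":0,"wy":0,"wz":13.2,"dx":-0.513,"dy":-0.1435,"dz":0.071,"hand":0.5},{"wx":0,"wy":0,"wz":13.2,"dx":-0.513,"dy":-0.1435,"dz":0.071,"hand":0.5},{"wx":0,"wy":0,"wz":13.2,"dx":-0.513,"dy":-0.1435,"dz":0.071,"hand":0.5},{"wx":0,"wy":0,"wz":13.2,"dx":-0.513,"dy":-0.1435,"dz":0.071,"hand":0.5},{"wx":0,"wy":0,"wz":13.2,"dx":-0.513,"dy":-0.1435,"dz":0.071,"hand":0.5},{"wx":0,"wy":0,"wz":13.2,"dx":-0.513,"dy":-0.1435,"dz":0.071,"hand":0.5},{"wx":0,"wy":0,"wz":13.2,"dx":-0.513,"dy":-0.1435,"dz":0.071,"hand":0.5},{"wx":0,"wy":0,"wz":13.2,"dx":-0.513,"dy":-0.1435,"dz":0.071,"hand":0.5},{"wx":0,"wy":0,"wz":13.2,"dx":-0.513,"dy":-0.1435,"dz":0.071,"hand":0.5},{"wx":0,"wy":0,"wz":13.2,"dx":-0.513,"dy":-0.1435,"dz":0.071,"hand":0.5},{"wx":0,"wy":0,"wz":13.2,"dx":-0.513,"dy":-0.1435,"dz":0.071,"hand":0.5},{"wx":0,"wy":0,"wz":13.2,"dx":-0.513,"dy":-0.1435,"dz":0.071,"hand":0.5}]'
python3 w.py small_head .63 .313 .01
```

```text
time: 2.52
tool_pos: [0.6298, 0.3131, 0.1601]
tool_rot: [-0.0, 0.259, 0.966, -0.0]
contact_force: [0.2, -0.9, 0.1]
gripper_width: 0.753
wrist small_head c [0.5936 0.3344] D 0.0673 base 0.0172 top 0.246 3498
0.74 [0.6332 0.3171 0.0315]
2.6167 [0.6292 0.3139 0.1606] 0.7486124238567016 [-0.56226321  0.51845347  0.23171783]
dx -0.0011 dy -0.0005 dz 0.1506 wz 0.0 | rows>= 4 | cur yaw 60.1 j6 -0.69
```

View pics/w_small_head.png

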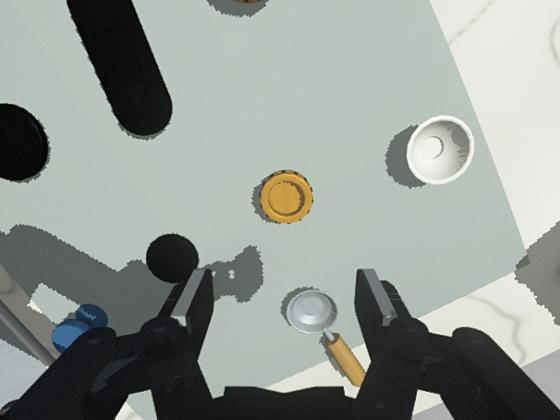

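The small head is at (286,196), clear of the strainer (312,312) and the white cup (440,150). The finger points spoil the fit, so I'll cap the height at 6 cm.

```bash
sed -i 's/m=(d>0)&/m=(d>0)\&(X[...,2]<.06)\&/' m.py; python3 w.py small_head .631 .3145 .01
```

```text
wrist small_head c [0.63   0.3156] D 0.0452 base 0.005 top 0.0276 1227
0.93 [0.6362 0.3158 0.0294]
2.7167 [0.6292 0.3141 0.1608] 0.7516558747351594 [ 0.69243215 -0.15004196 -0.38452836]
dx -0.0013 dy 0.0012 dz 0.1508 wz 0.0 | rows>= 4 | cur yaw 60.1 j6 -0.69
```

```bash
python3 -m pendant '[{"wx":0,"wy":0,"wz":0,"dx":0,"dy":0.001,"dz":0.04,"hand":0.5},{"wx":0,"wy":0,"wz":0,"dx":0,"dy":0.001,"dz":0.08,"hand":0.5},{"wx":0,"wy":0,"wz":0,"dx":0,"dy":0.001,"dz":0.12,"hand":0.5},{"wx":0,"wy":0,"wz":0,"dx":0,"dy":0.001,"dz":0.14,"hand":0.5},{"wx":0,"wy":0,"wz":0,"dx":0,"dy":0.001,"dz":0.153,"hand":0.5},{"wx":0,"wy":0,"wz":0,"dx":0,"dy":0.001,"dz":0.153,"hand":0.5},{"wx":0,"wy":0,"wz":0,"dx":0,"dy":0.001,"dz":0.153,"hand":-1},{"wx":0,"wy":0,"wz":0,"dx":0,"dy":0.001,"dz":0.153,"hand":-1},{"wx":0,"wy":0,"wz":0,"dx":0,"dy":0.001,"dz":0.153,"hand":-1},{"wx":0,"wy":0,"wz":0,"dx":0,"dy":0.001,"dz":0.153,"hand":-1},{"wx":0,"wy":0,"wz":0,"dx":0,"dy":0.001,"dz":0.153,"hand":-1},{"wx":0,"wy":0,"wz":0,"dx":0,"dy":0.001,"dz":0.153,"hand":-1},{"wx":0,"wy":0,"wz":0,"dx":0,"dy":0.001,"dz":0.153,"hand":-1}]'; python3 -m pendant '[{"wx":0,"wy":0,"wz":0,"dx":0,"dy":0,"dz":-0.02,"hand":-1},{"wx":0,"wy":0,"wz":0,"dx":0,"dy":0,"dz":-0.06,"hand":-1},{"wx":0,"wy":0,"wz":0,"dx":0,"dy":0,"dz":-0.10,"hand":-1},{"wx":0,"wy":0,"wz":0,"dx":0,"dy":0,"dz":-0.11,"hand":-1}]'
python3 - <<'E'
from h import *
p,d,c,P=grab("wrist"); save(p,"lift1.png"); X=cloud(d,c,P)
g=(d>0)&(p[...,0]>1.6*p[...,2].astype(float))&(p[...,0]>100)&(np.hypot(X[...,0]-.63,X[...,1]-.3145)<.05)&(X[...,2]>.06)
q=X[g]; print(g.sum(),q.mean(0).round(4),np.percentile(q,[2,98],axis=0).round(4), tool()[:3,3].round(4))
goto(.4565,-.1403,.12,60)
E
```

```text
time: 3.8
tool_pos: [0.6325, 0.3146, 0.0104]
tool_rot: [0.002, 0.259, 0.966, 0.001]
contact_force: [-0.5, 0.5, 6.9]
gripper_width: 0.486
time: 4.13
tool_pos: [0.6345, 0.3152, 0.126]
tool_rot: [0.005, 0.259, 0.966, 0.004]
contact_force: [1.5, 1.0, 1.3]
gripper_width: 0.487
7099 [0.6305 0.3181 0.1387] [[0.6114 0.2985 0.1316]
 [0.6507 0.3375 0.1438]] [0.6349 0.3153 0.1263]
dx -0.0731 dy -0.4838 dz 0.0020 wz 0.0 | rows>= 12 | cur yaw 60.0 j6 -0.69
```

View pics/lift1.png

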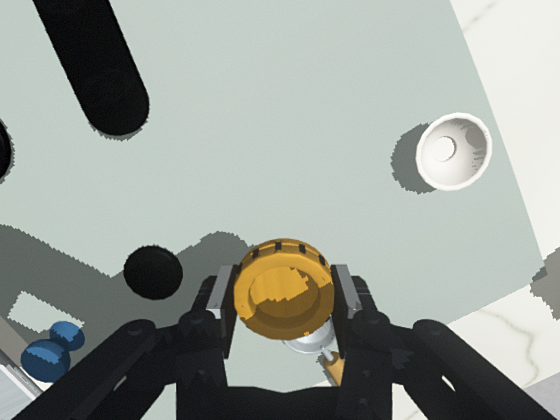

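The head is gripped, width 0.487 for 44 mm, and sits centred in the jaws at (285,290). The measured TCP is about 5 mm off the command, so I'll let it settle and check before going on.

```bash
python3 -m pendant '[{"wx":0,"wy":0,"wz":0,"dx":0,"dy":0,"dz":0,"hand":-1},{"wx":0,"wy":0,"wz":0,"dx":0,"dy":0,"dz":0,"hand":-1},{"wx":0,"wy":0,"wz":0,"dx":0,"dy":0,"dz":0,"hand":-1}]'
python3 - <<'E'
from h import *
for i in range(4):
    grab("wrist"); s=sensors.state(); print(np.round(s["tool_pos"],4),np.round(s["joint_pos"],4),np.round(s["contact_force"],1),np.round(s["joint_efforts"],1),np.round(s["joint_vel"],3))
E
```

```text
time: 4.43
tool_pos: [0.6288, 0.3131, 0.1138]
tool_rot: [-0.002, 0.259, 0.966, -0.002]
contact_force: [-0.4, -0.4, -1.6]
gripper_width: 0.489
[0.6288 0.3131 0.1137] [ 0.3561  0.3227  1.5079 -0.      1.3164 -0.6914] [-0.2  0.4 -1.9] [  0.  -50.6 -36.2   0.    0.    0. ] [ 0.001  0.001 -0.004 -0.     0.002 -0.   ]
[0.629  0.3132 0.114 ] [ 0.3562  0.3226  1.5075 -0.      1.3165 -0.6914] [-0.1  0.4 -1.9] [  0.  -50.1 -35.9   0.    0.    0. ] [-0.001 -0.005 -0.011  0.     0.    -0.   ]
[0.6293 0.3133 0.1145] [ 3.5620e-01  3.2230e-01  1.5070e+00 -1.0000e-04  1.3165e+00 -6.9140e-01] [ 0.  -0.3 -1.1] [  0.  -49.8 -35.6   0.    0.    0. ] [ 0.    -0.006 -0.011  0.001  0.     0.001]
[0.6297 0.3134 0.1151] [ 0.3561  0.322   1.5064 -0.      1.3165 -0.6915] [-0.1 -0.3 -0.7] [  0.  -49.6 -35.5   0.    0.   -0. ] [-0.001 -0.008 -0.011 -0.002  0.002 -0.001]
```

That was overshoot from a soft arm, and it dies out in about 0.4 s. I'll add settling rows. Next, to the small cup.

```bash
python3 -c "
from h import *
goto(.4565,-.1403,.11,60)"
python3 -m pendant '[{"wx":0,"wy":0,"wz":0,"dx":-0.003,"dy":-0.02,"dz":0,"hand":-1},{"wx":0,"wy":0,"wz":0,"dx":-0.009,"dy":-0.06,"dz":0,"hand":-1},{"wx":0,"wy":0,"wz":0,"dx":-0.015,"dy":-0.10,"dz":0,"hand":-1},{"wx":0,"wy":0,"wz":0,"dx":-0.021,"dy":-0.14,"dz":0,"hand":-1},{"wx":0,"wy":0,"wz":0,"dx":-0.027,"dy":-0.18,"dz":0,"hand":-1},{"wx":0,"wy":0,"wz":0,"dx":-0.033,"dy":-0.22,"dz":0,"hand":-1},{"wx":0,"wy":0,"wz":0,"dx":-0.039,"dy":-0.26,"dz":0,"hand":-1},{"wx":0,"wy":0,"wz":0,"dx":-0.045,"dy":-0.30,"dz":0,"hand":-1},{"wx":0,"wy":0,"wz":0,"dx":-0.051,"dy":-0.34,"dz":0,"hand":-1},{"wx":0,"wy":0,"wz":0,"dx":-0.057,"dy":-0.38,"dz":0,"hand":-1},{"wx":0,"wy":0,"wz":0,"dx":-0.063,"dy":-0.42,"dz":0,"hand":-1},{"wx":0,"wy":0,"wz":0,"dx":-0.069,"dy":-0.46,"dz":0,"hand":-1},{"wx":0,"wy":0,"wz":0,"dx":-0.0765,"dy":-0.48,"dz":0.003,"hand":-1},{"wx":0,"wy":0,"wz":0,"dx":-0.0765,"dy":-0.48,"dz":0.003,"hand":-1},{"wx":0,"wy":0,"wz":0,"dx":-0.0765,"dy":-0.48,"dz":0.003,"hand":-1},{"wx":0,"wy":0,"wz":0,"dx":-0.0765,"dy":-0.48,"dz":0.003,"hand":-1},{"wx":0,"wy":0,"wz":0,"dx":-0.0765,"dy":-0.48,"dz":0.003,"hand":-1},{"wx":0,"wy":0,"wz":0,"dx":-0.0765,"dy":-0.48,"dz":0.003,"hand":-1}]'
cat > held.py <<'E'
from m import *
import sys
# held part: circle fit of the colour/height band around TCP, and target cup below, from the wrist view
def held(zlo,zhi,rad=.045,brass=True):
    p,d,c,P=grab("wrist"); X=cloud(d,c,P); T=tool(); t=T[:3,3]
    f=p.astype(float)
    g=(d>0)&(np.hypot(X[...,0]-t[0],X[...,1]-t[1])<rad)&(X[...,2]>t[2]+zlo)&(X[...,2]<t[2]+zhi)
    if brass: g&=(f[...,0]>1.6*f[...,2])&(f[...,0]>60)
    n,l,s,_=cv2.connectedComponentsWithStats(g.astype(np.uint8)); k=l==1+np.argmax(s[1:,4])
    h=cv2.convexHull(X[k][:,:2].astype(np.float32))[:,0]
    x=np.linalg.lstsq(np.c_[2*h,np.ones(len(h))],(h**2).sum(1),rcond=None)[0]
    print('held c',x[:2].round(4),'D',round(2*np.sqrt(x[2]+x[:2]@x[:2]),4),'z',np.percentile(X[k][:,2],[5,50,95]).round(4),'tcp',t.round(4))
    return p,x[:2]
E
python3 - <<'E'
from held import *
p,x=held(.004,.03); save(p,"over_s.png")
goto(.4565+tool()[0,3]-x[0],-.1403+tool()[1,3]-x[1],.012,60)
E
```

```text
dx -0.0767 dy -0.4795 dz 0.0061 wz 0.0 | rows>= 12 | cur yaw 60.0 j6 -0.69
time: 6.13
tool_pos: [0.4574, -0.1392, 0.1142]
tool_rot: [-0.0, 0.258, 0.966, 0.0]
contact_force: [0.5, -0.4, -1.1]
gripper_width: 0.487
held c [ 0.455  -0.1371] D 0.0436 z [0.1213 0.1286 0.1317] tcp [ 0.4574 -0.1393  0.1143]
dx -0.0029 dy -0.0020 dz 0.1023 wz 0.1 | rows>= 3 | cur yaw 60.1 j6 -1.50
```

View pics/over_s.png

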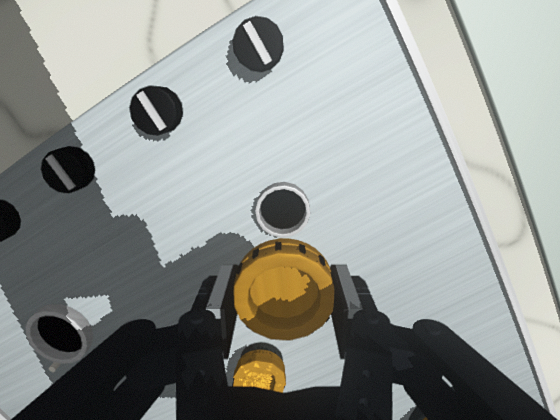

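The cup is in view at (282,208) with the held head in front of it. I'll fit the cup in this same wrist view so any bias cancels.

```bash
cat > cup.py <<'E'
from h import *
# bore circle from wrist picture: dark floor blob edge -> inner rim circle; also bright-rim outer hull on the rim plane by depth
def cup(ctr,rr,z=.020):
    p,d,c,P=grab("wrist"); X=cloud(d,c,P)
    m=(d>0)&(np.hypot(X[...,0]-ctr[0],X[...,1]-ctr[1])<rr)&(abs(X[...,2]-z)<.004)
    h=cv2.convexHull(X[m][:,:2].astype(np.float32))[:,0]
    for _ in range(3):
        x=np.linalg.lstsq(np.c_[2*h,np.ones(len(h))],(h**2).sum(1),rcond=None)[0]; R_=np.sqrt(x[2]+x[:2]@x[:2])
        e=np.abs(np.hypot(*(h-x[:2]).T)-R_); h=h[e<=max(.0015,np.percentile(e,80))]
    print('cup',x[:2].round(4),'D',(2*R_).round(4),'z',np.median(X[m][:,2]).round(4),m.sum()); return p,x[:2]
E
python3 -c "
from cup import *
cup((.4565,-.1403),.024)"
```

```text
cup [ 0.4546 -0.138 ] D 0.0395 z 0.0191 726
```

```bash
python3 -m pendant '[{"wx":0,"wy":0,"wz":0,"dx":-0.001,"dy":-0.0013,"dz":0.03,"hand":-1},{"wx":0,"wy":0,"wz":0,"dx":-0.001,"dy":-0.0013,"dz":0.055,"hand":-1},{"wx":0,"wy":0,"wz":0,"dx":-0.001,"dy":-0.0013,"dz":0.07,"hand":-1},{"wx":0,"wy":0,"wz":0,"dx":-0.001,"dy":-0.0013,"dz":0.07,"hand":-1},{"wx":0,"wy":0,"wz":0,"dx":-0.001,"dy":-0.0013,"dz":0.07,"hand":-1},{"wx":0,"wy":0,"wz":0,"dx":-0.001,"dy":-0.0013,"dz":0.076,"hand":-1},{"wx":0,"wy":0,"wz":0,"dx":-0.001,"dy":-0.0013,"dz":0.082,"hand":-1},{"wx":0,"wy":0,"wz":0,"dx":-0.001,"dy":-0.0013,"dz":0.088,"hand":-1},{"wx":0,"wy":0,"wz":0,"dx":-0.001,"dy":-0.0013,"dz":0.093,"hand":-1},{"wx":0,"wy":0,"wz":0,"dx":-0.001,"dy":-0.0013,"dz":0.096,"hand":-1},{"wx":0,"wy":0,"wz":0,"dx":-0.001,"dy":-0.0013,"dz":0.096,"hand":-1},{"wx":0,"wy":0,"wz":0,"dx":-0.001,"dy":-0.0013,"dz":0.096,"hand":-1},{"wx":0,"wy":0,"wz":0,"dx":-0.001,"dy":-0.0013,"dz":0.096,"hand":-1}]'
```

```text
time: 7.32
tool_pos: [0.4574, -0.142, 0.0185]
tool_rot: [0.0, 0.259, 0.966, -0.0]
contact_force: [-0.2, 0.4, -0.7]
gripper_width: 0.488
```

There is no contact with the underside already below the rim, so the spigot is inside. Release and lift.

```bash
python3 -m pendant '[{"wx":0,"wy":0,"wz":0,"dx":0,"dy":0,"dz":0,"hand":0.3},{"wx":0,"wy":0,"wz":0,"dx":0,"dy":0,"dz":0,"hand":0.3},{"wx":0,"wy":0,"wz":0,"dx":0,"dy":0,"dz":0,"hand":0.3},{"wx":0,"wy":0,"wz":0,"dx":0,"dy":0,"dz":0,"hand":0.3},{"wx":0,"wy":0,"wz":0,"dx":0,"dy":0,"dz":-0.015,"hand":0.4},{"wx":0,"wy":0,"wz":0,"dx":0,"dy":0,"dz":-0.05,"hand":0.5},{"wx":0,"wy":0,"wz":0,"dx":0,"dy":0,"dz":-0.09,"hand":0.5},{"wx":0,"wy":0,"wz":0,"dx":0,"dy":0,"dz":-0.13,"hand":0.5},{"wx":0,"wy":0,"wz":0,"dx":0,"dy":0,"dz":-0.14,"hand":0.5},{"wx":0,"wy":0,"wz":0,"dx":0,"dy":0,"dz":-0.14,"hand":0.5},{"wx":0,"wy":0,"wz":0,"dx":0,"dy":0,"dz":-0.14,"hand":0.5},{"wx":0,"wy":0,"wz":0,"dx":0,"dy":0,"dz":-0.14,"hand":0.5}]'
python3 - <<'E'
from cup import *
p,_=cup((.455,-.139),.03,.034); save(p,"s_seat.png")
goto(.631,.192,.16,60)
E
```

```text
time: 8.32
tool_pos: [0.4562, -0.1413, 0.1562]
tool_rot: [-0.002, 0.259, 0.966, 0.0]
contact_force: [0.1, 0.9, -0.9]
gripper_width: 0.752
cup [ 0.4557 -0.1403] D 0.0448 z 0.033 1257
dx 0.0149 dy 0.3761 dz -0.0043 wz 0.0 | rows>= 10 | cur yaw 60.0 j6 -1.50
```

View pics/s_seat.png

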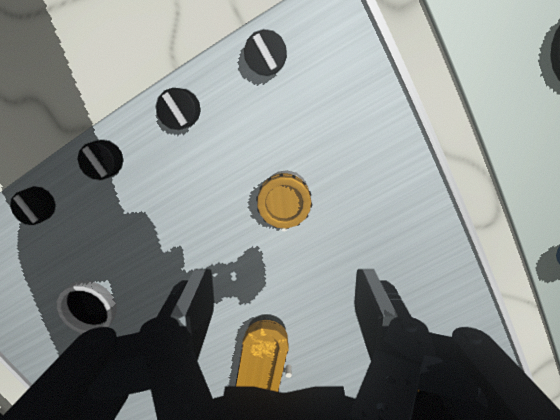

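The head is seated flat at (285,200), with its top at 33 mm and its centre at (.4557,-.1403). Now the small cap.

```bash
python3 -m pendant '[{"wx":0,"wy":0,"wz":0,"dx":0.001,"dy":0.02,"dz":0,"hand":0.5},{"wx":0,"wy":0,"wz":0,"dx":0.003,"dy":0.06,"dz":0,"hand":0.5},{"wx":0,"wy":0,"wz":0,"dx":0.005,"dy":0.1,"dz":0,"hand":0.5},{"wx":0,"wy":0,"wz":0,"dx":0.007,"dy":0.14,"dz":0,"hand":0.5},{"wx":0,"wy":0,"wz":0,"dx":0.009,"dy":0.18,"dz":0,"hand":0.5},{"wx":0,"wy":0,"wz":0,"dx":0.011,"dy":0.22,"dz":0,"hand":0.5},{"wx":0,"wy":0,"wz":0,"dx":0.013,"dy":0.26,"dz":0,"hand":0.5},{"wx":0,"wy":0,"wz":0,"dx":0.014,"dy":0.3,"dz":0,"hand":0.5},{"wx":0,"wy":0,"wz":0,"dx":0.015,"dy":0.34,"dz":0,"hand":0.5},{"wx":0,"wy":0,"wz":0,"dx":0.015,"dy":0.365,"dz":0,"hand":0.5},{"wx":0,"wy":0,"wz":0,"dx":0.015,"dy":0.376,"dz":0,"hand":0.5},{"wx":0,"wy":0,"wz":0,"dx":0.015,"dy":0.376,"dz":0,"hand":0.5},{"wx":0,"wy":0,"wz":0,"dx":0.015,"dy":0.376,"dz":0,"hand":0.5},{"wx":0,"wy":0,"wz":0,"dx":0.015,"dy":0.376,"dz":0,"hand":0.5},{"wx":0,"wy":0,"wz":0,"dx":0.015,"dy":0.376,"dz":0,"hand":0.5}]'; python3 w.py small_cap .631 .192 .010
```

```text
time: 9.62
tool_pos: [0.6315, 0.1897, 0.1579]
tool_rot: [-0.0, 0.259, 0.966, -0.0]
contact_force: [0.4, 0.0, 0.3]
gripper_width: 0.749
wrist small_cap c [0.6304 0.1945] D 0.0475 base 0.005 top 0.02 2428
0.64 [0.6311 0.1912 0.0182]
9.7167 [0.6318 0.19   0.1584] 0.7524290647040004 [-0.76345944  0.49468702  0.14348606]
dx 0.0017 dy 0.0013 dz 0.1484 wz 0.0 | rows>= 4 | cur yaw 59.9 j6 -0.87
```

```bash
python3 -m pendant '[{"wx":0,"wy":0,"wz":0,"dx":0.0028,"dy":0.0026,"dz":0.04,"hand":0.5},{"wx":0,"wy":0,"wz":0,"dx":0.0028,"dy":0.0026,"dz":0.08,"hand":0.5},{"wx":0,"wy":0,"wz":0,"dx":0.0028,"dy":0.0026,"dz":0.11,"hand":0.5},{"wx":0,"wy":0,"wz":0,"dx":0.0028,"dy":0.0026,"dz":0.13,"hand":0.5},{"wx":0,"wy":0,"wz":0,"dx":0.0028,"dy":0.0026,"dz":0.142,"hand":0.5},{"wx":0,"wy":0,"wz":0,"dx":0.0028,"dy":0.0026,"dz":0.149,"hand":0.5},{"wx":0,"wy":0,"wz":0,"dx":0.0028,"dy":0.0026,"dz":0.149,"hand":0.5},{"wx":0,"wy":0,"wz":0,"dx":0.0028,"dy":0.0026,"dz":0.149,"hand":0.5},{"wx":0,"wy":0,"wz":0,"dx":0.0028,"dy":0.0026,"dz":0.149,"hand":0.5},{"wx":0,"wy":0,"wz":0,"dx":0.0028,"dy":0.0026,"dz":0.149,"hand":-1},{"wx":0,"wy":0,"wz":0,"dx":0.0028,"dy":0.0026,"dz":0.149,"hand":-1},{"wx":0,"wy":0,"wz":0,"dx":0.0028,"dy":0.0026,"dz":0.149,"hand":-1},{"wx":0,"wy":0,"wz":0,"dx":0.0028,"dy":0.0026,"dz":0.149,"hand":-1},{"wx":0,"wy":0,"wz":0,"dx":0.0028,"dy":0.0026,"dz":0.149,"hand":-1}]';  python3 -m pendant '[{"wx":0,"wy":0,"wz":0,"dx":0,"dy":0,"dz":0,"hand":-1},{"wx":0,"wy":0,"wz":0,"dx":0,"dy":0,"dz":0,"hand":-1},{"wx":0,"wy":0,"wz":0,"dx":0,"dy":0,"dz":-0.02,"hand":-1},{"wx":0,"wy":0,"wz":0,"dx":0,"dy":0,"dz":-0.06,"hand":-1},{"wx":0,"wy":0,"wz":0,"dx":0,"dy":0,"dz":-0.10,"hand":-1},{"wx":0,"wy":0,"wz":0,"dx":0,"dy":0,"dz":-0.12,"hand":-1},{"wx":0,"wy":0,"wz":0,"dx":0,"dy":0,"dz":-0.12,"hand":-1},{"wx":0,"wy":0,"wz":0,"dx":0,"dy":0,"dz":-0.12,"hand":-1},{"wx":0,"wy":0,"wz":0,"dx":0,"dy":0,"dz":-0.12,"hand":-1},{"wx":0,"wy":0,"wz":0,"dx":0,"dy":0,"dz":-0.12,"hand":-1}]'; python3 -c "
from h import *
goto(.4565,-.1405,.13,60)"
```

```text
time: 10.88
tool_pos: [0.6328, 0.1953, 0.0121]
tool_rot: [0.002, 0.259, 0.966, 0.001]
contact_force: [-0.9, -1.4, 5.7]
gripper_width: 0.518
time: 11.72
tool_pos: [0.6296, 0.1947, 0.1269]
tool_rot: [-0.002, 0.259, 0.966, -0.001]
contact_force: [-0.2, 0.6, -0.8]
gripper_width: 0.523
dx -0.0176 dy -0.3769 dz -0.0022 wz 0.0 | rows>= 10 | cur yaw 60.0 j6 -0.86
```

```bash
python3 -m pendant '[{"wx":0,"wy":0,"wz":0,"dx":-0.001,"dy":-0.02,"dz":0,"hand":-1},{"wx":0,"wy":0,"wz":0,"dx":-0.003,"dy":-0.06,"dz":0,"hand":-1},{"wx":0,"wy":0,"wz":0,"dx":-0.005,"dy":-0.1,"dz":0,"hand":-1},{"wx":0,"wy":0,"wz":0,"dx":-0.007,"dy":-0.14,"dz":0,"hand":-1},{"wx":0,"wy":0,"wz":0,"dx":-0.009,"dy":-0.18,"dz":0,"hand":-1},{"wx":0,"wy":0,"wz":0,"dx":-0.011,"dy":-0.22,"dz":0,"hand":-1},{"wx":0,"wy":0,"wz":0,"dx":-0.013,"dy":-0.26,"dz":0,"hand":-1},{"wx":0,"wy":0,"wz":0,"dx":-0.015,"dy":-0.3,"dz":0,"hand":-1},{"wx":0,"wy":0,"wz":0,"dx":-0.017,"dy":-0.34,"dz":0,"hand":-1},{"wx":0,"wy":0,"wz":0,"dx":-0.0176,"dy":-0.365,"dz":0,"hand":-1},{"wx":0,"wy":0,"wz":0,"dx":-0.0176,"dy":-0.377,"dz":0,"hand":-1},{"wx":0,"wy":0,"wz":0,"dx":-0.0176,"dy":-0.377,"dz":0,"hand":-1},{"wx":0,"wy":0,"wz":0,"dx":-0.0176,"dy":-0.377,"dz":0,"hand":-1},{"wx":0,"wy":0,"wz":0,"dx":-0.0176,"dy":-0.377,"dz":0,"hand":-1},{"wx":0,"wy":0,"wz":0,"dx":-0.0176,"dy":-0.377,"dz":0,"hand":-1},{"wx":0,"wy":0,"wz":0,"dx":-0.0176,"dy":-0.377,"dz":0,"hand":-1}]'
python3 - <<'E'
from cup import *
from held import held
p,d,c,P=grab("wrist"); X=cloud(d,c,P); T=tool(); L=(X-T[:3,3])@T[:3,:3]   # tool coords
save(p,"cap_s.png")
# disc: between pads |y|<.021, around TCP
m=(d>0)&(abs(L[...,1])<.0215)&(abs(L[...,0])<.035)&(L[...,2]<0)&(L[...,2]>-.03)
q=L[m]; print(m.sum(),np.percentile(q[:,2],[5,25,50,75,95]).round(4)); zt=np.median(q[:,2]); q=q[abs(q[:,2]-zt)<.003]
print('disc x range',np.percentile(q[:,0],[.5,99.5]).round(4),'c',np.percentile(q[:,0],[.5,99.5]).mean().round(4),'tilt fit',np.linalg.lstsq(np.c_[q[:,:2],np.ones(len(q))],q[:,2],rcond=None)[0].round(4))
cup((.4557,-.1403),.03,.034); print(T[:3,3])
E
```

```text
time: 13.05
tool_pos: [0.4582, -0.1394, 0.129]
tool_rot: [-0.0, 0.258, 0.966, 0.0]
contact_force: [-0.1, -0.3, -0.4]
gripper_width: 0.518
8224 [-0.0084 -0.0074 -0.007  -0.0065 -0.0049]
disc x range [-0.0203  0.025 ] c 0.0023 tilt fit [ 0.0026 -0.0001 -0.007 ]
cup [ 0.4551 -0.1399] D 0.0441 z 0.0331 1362
[ 0.45822507 -0.13954344  0.12910619]
```

View pics/cap_s.png

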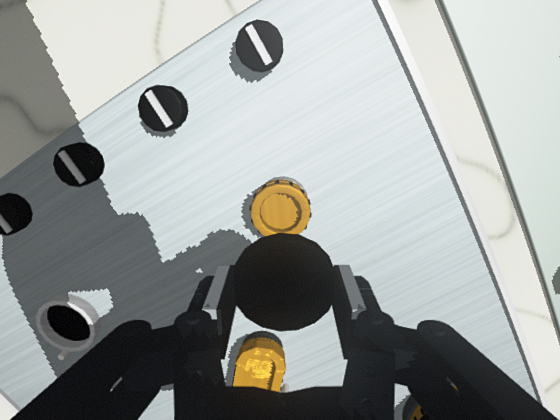

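The cap is held level and centred, with its top 7 mm above the TCP. The seated head is at (280,208). Lower it to about 1 mm above seated.

```bash
python3 -m pendant '[{"wx":0,"wy":0,"wz":0,"dx":0.0006,"dy":-0.002,"dz":0.03,"hand":-1},{"wx":0,"wy":0,"wz":0,"dx":0.0006,"dy":-0.002,"dz":0.055,"hand":-1},{"wx":0,"wy":0,"wz":0,"dx":0.0006,"dy":-0.002,"dz":0.07,"hand":-1},{"wx":0,"wy":0,"wz":0,"dx":0.0006,"dy":-0.002,"dz":0.07,"hand":-1},{"wx":0,"wy":0,"wz":0,"dx":0.0006,"dy":-0.002,"dz":0.07,"hand":-1},{"wx":0,"wy":0,"wz":0,"dx":0.0006,"dy":-0.002,"dz":0.076,"hand":-1},{"wx":0,"wy":0,"wz":0,"dx":0.0006,"dy":-0.002,"dz":0.082,"hand":-1},{"wx":0,"wy":0,"wz":0,"dx":0.0006,"dy":-0.002,"dz":0.088,"hand":-1},{"wx":0,"wy":0,"wz":0,"dx":0.0006,"dy":-0.002,"dz":0.0925,"hand":-1},{"wx":0,"wy":0,"wz":0,"dx":0.0006,"dy":-0.002,"dz":0.0925,"hand":-1},{"wx":0,"wy":0,"wz":0,"dx":0.0006,"dy":-0.002,"dz":0.0925,"hand":-1},{"wx":0,"wy":0,"wz":0,"dx":0.0006,"dy":-0.002,"dz":0.0925,"hand":-1}]'
```

```text
time: 14.15
tool_pos: [0.4565, -0.1419, 0.037]
tool_rot: [0.0, 0.259, 0.966, -0.0]
contact_force: [0.1, -0.9, 0.0]
gripper_width: 0.519
```

```bash
python3 -m pendant '[{"wx":0,"wy":0,"wz":0,"dx":0,"dy":0,"dz":0,"hand":0.3},{"wx":0,"wy":0,"wz":0,"dx":0,"dy":0,"dz":0,"hand":0.3},{"wx":0,"wy":0,"wz":0,"dx":0,"dy":0,"dz":0,"hand":0.3},{"wx":0,"wy":0,"wz":0,"dx":0,"dy":0,"dz":0,"hand":0.3},{"wx":0,"wy":0,"wz":0,"dx":0,"dy":0,"dz":-0.015,"hand":0.4},{"wx":0,"wy":0,"wz":0,"dx":0,"dy":0,"dz":-0.05,"hand":0.7},{"wx":0,"wy":0,"wz":0,"dx":0,"dy":0,"dz":-0.09,"hand":1},{"wx":0,"wy":0,"wz":0,"dx":0,"dy":0,"dz":-0.12,"hand":1},{"wx":0,"wy":0,"wz":0,"dx":0,"dy":0,"dz":-0.125,"hand":1},{"wx":0,"wy":0,"wz":0,"dx":0,"dy":0,"dz":-0.125,"hand":1},{"wx":0,"wy":0,"wz":0,"dx":0,"dy":0,"dz":-0.125,"hand":1},{"wx":0,"wy":0,"wz":0,"dx":0,"dy":0,"dz":-0.125,"hand":1}]'
python3 - <<'E'
from cup import *
cup((.455,-.139),.033,.042)
goto(.4615,.3795,.16,43)
E
```

```text
time: 15.15
tool_pos: [0.4553, -0.1413, 0.1597]
tool_rot: [-0.002, 0.259, 0.966, 0.0]
contact_force: [0.4, -0.6, -0.1]
gripper_width: 1.001
cup [ 0.4556 -0.1406] D 0.0474 z 0.0413 2719
dx 0.2546 dy 0.4542 dz 0.0003 wz 17.0 | rows>= 13 | cur yaw 60.0 j6 -1.50
```

The small burner is done: cap top at 41–42 mm, centred. Now the medium head.

```bash
python3 -m pendant '[{"wx":0,"wy":0,"wz":2,"dx":0.01,"dy":0.018,"dz":0,"hand":1},{"wx":0,"wy":0,"wz":4,"dx":0.03,"dy":0.0535,"dz":0,"hand":1},{"wx":0,"wy":0,"wz":6,"dx":0.05,"dy":0.089,"dz":0,"hand":1},{"wx":0,"wy":0,"wz":8,"dx":0.07,"dy":0.125,"dz":0,"hand":1},{"wx":0,"wy":0,"wz":9,"dx":0.09,"dy":0.16,"dz":0,"hand":1},{"wx":0,"wy":0,"wz":10,"dx":0.11,"dy":0.196,"dz":0,"hand":1},{"wx":0,"wy":0,"wz":11,"dx":0.13,"dy":0.232,"dz":0,"hand":1},{"wx":0,"wy":0,"wz":12,"dx":0.15,"dy":0.268,"dz":0,"hand":1},{"wx":0,"wy":0,"wz":13,"dx":0.17,"dy":0.303,"dz":0,"hand":1},{"wx":0,"wy":0,"wz":14,"dx":0.19,"dy":0.339,"dz":0,"hand":1},{"wx":0,"wy":0,"wz":15,"dx":0.21,"dy":0.375,"dz":0,"hand":1},{"wx":0,"wy":0,"wz":16,"dx":0.23,"dy":0.41,"dz":0,"hand":1},{"wx":0,"wy":0,"wz":17,"dx":0.247,"dy":0.44,"dz":0,"hand":1},{"wx":0,"wy":0,"wz":17,"dx":0.2545,"dy":0.454,"dz":0,"hand":1},{"wx":0,"wy":0,"wz":17,"dx":0.2545,"dy":0.454,"dz":0,"hand":1},{"wx":0,"wy":0,"wz":17,"dx":0.2545,"dy":0.454,"dz":0,"hand":1},{"wx":0,"wy":0,"wz":17,"dx":0.2545,"dy":0.454,"dz":0,"hand":1},{"wx":0,"wy":0,"wz":17,"dx":0.2545,"dy":0.454,"dz":0,"hand":1},{"wx":0,"wy":0,"wz":17,"dx":0.2545,"dy":0.454,"dz":0,"hand":1}]'; python3 w.py medium_head .4615 .3795 .009
```

```text
time: 16.78
tool_pos: [0.463, 0.3772, 0.1616]
tool_rot: [-0.0, 0.399, 0.917, -0.0]
contact_force: [-0.4, -0.2, -0.2]
gripper_width: 0.999
wrist medium_head c [0.4601 0.381 ] D 0.0633 base 0.0053 top 0.0277 2208
0.77 [0.4598 0.3811 0.0269]
16.8833 [0.4631 0.3776 0.1619] 1.0014873727711715 [ 0.58320226  0.4384763  -0.2542839 ]
dx 0.0025 dy 0.0001 dz 0.1529 wz 0.0 | rows>= 4 | cur yaw 42.9 j6 -0.19
```

View pics/w_medium_head.png

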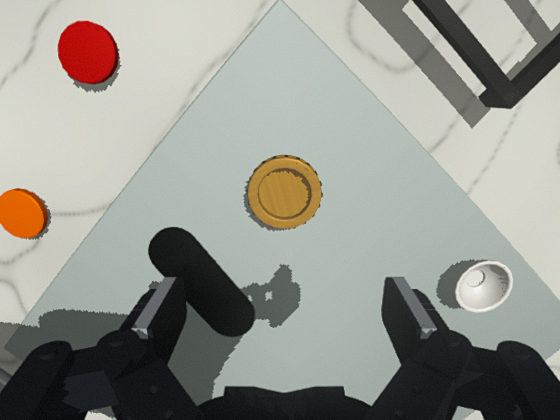

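The medium head is at (284,192), with the oval cap well clear of the finger landing spots. Grasp it.

```bash
python3 -m pendant '[{"wx":0,"wy":0,"wz":0,"dx":0.0036,"dy":0,"dz":0.04,"hand":1},{"wx":0,"wy":0,"wz":0,"dx":0.0036,"dy":0,"dz":0.08,"hand":1},{"wx":0,"wy":0,"wz":0,"dx":0.0036,"dy":0,"dz":0.11,"hand":1},{"wx":0,"wy":0,"wz":0,"dx":0.0036,"dy":0,"dz":0.13,"hand":1},{"wx":0,"wy":0,"wz":0,"dx":0.0036,"dy":0,"dz":0.145,"hand":1},{"wx":0,"wy":0,"wz":0,"dx":0.0036,"dy":0,"dz":0.153,"hand":1},{"wx":0,"wy":0,"wz":0,"dx":0.0036,"dy":0,"dz":0.153,"hand":1},{"wx":0,"wy":0,"wz":0,"dx":0.0036,"dy":0,"dz":0.153,"hand":1},{"wx":0,"wy":0,"wz":0,"dx":0.0036,"dy":0,"dz":0.153,"hand":1},{"wx":0,"wy":0,"wz":0,"dx":0.0036,"dy":0,"dz":0.153,"hand":-1},{"wx":0,"wy":0,"wz":0,"dx":0.0036,"dy":0,"dz":0.153,"hand":-1},{"wx":0,"wy":0,"wz":0,"dx":0.0036,"dy":0,"dz":0.153,"hand":-1},{"wx":0,"wy":0,"wz":0,"dx":0.0036,"dy":0,"dz":0.153,"hand":-1},{"wx":0,"wy":0,"wz":0,"dx":0.0036,"dy":0,"dz":0.153,"hand":-1},{"wx":0,"wy":0,"wz":0,"dx":0.0036,"dy":0,"dz":0.153,"hand":-1}]';  python3 -m pendant '[{"wx":0,"wy":0,"wz":0,"dx":0,"dy":0,"dz":-0.02,"hand":-1},{"wx":0,"wy":0,"wz":0,"dx":0,"dy":0,"dz":-0.06,"hand":-1},{"wx":0,"wy":0,"wz":0,"dx":0,"dy":0,"dz":-0.10,"hand":-1},{"wx":0,"wy":0,"wz":0,"dx":0,"dy":0,"dz":-0.12,"hand":-1},{"wx":0,"wy":0,"wz":0,"dx":0,"dy":0,"dz":-0.12,"hand":-1},{"wx":0,"wy":0,"wz":0,"dx":0,"dy":0,"dz":-0.12,"hand":-1},{"wx":0,"wy":0,"wz":0,"dx":0,"dy":0,"dz":-0.12,"hand":-1},{"wx":0,"wy":0,"wz":0,"dx":0,"dy":0,"dz":-0.12,"hand":-1}]'; python3 -c "
from h import *
goto(.458,-.3663,.13,43)"
```

```text
time: 18.13
tool_pos: [0.4616, 0.3821, 0.011]
tool_rot: [0.001, 0.398, 0.917, 0.001]
contact_force: [-0.5, -0.5, 5.9]
gripper_width: 0.69
time: 18.8
tool_pos: [0.4588, 0.3803, 0.1261]
tool_rot: [-0.001, 0.399, 0.917, -0.002]
contact_force: [0.5, -0.3, -1.8]
gripper_width: 0.693
dx -0.5453 dy -0.5101 dz -0.0021 wz 0.0 | rows>= 18 | cur yaw 43.0 j6 -0.18
```

```bash
python3 -m pendant '[{"wx":0,"wy":0,"wz":0,"dx":-0.015,"dy":-0.014,"dz":0,"hand":-1},{"wx":0,"wy":0,"wz":0,"dx":-0.04,"dy":-0.037,"dz":0,"hand":-1},{"wx":0,"wy":0,"wz":0,"dx":-0.07,"dy":-0.065,"dz":0,"hand":-1},{"wx":0,"wy":0,"wz":0,"dx":-0.1,"dy":-0.094,"dz":0,"hand":-1},{"wx":0,"wy":0,"wz":0,"dx":-0.13,"dy":-0.122,"dz":0,"hand":-1},{"wx":0,"wy":0,"wz":0,"dx":-0.16,"dy":-0.15,"dz":0,"hand":-1},{"wx":0,"wy":0,"wz":0,"dx":-0.19,"dy":-0.178,"dz":0,"hand":-1},{"wx":0,"wy":0,"wz":0,"dx":-0.22,"dy":-0.206,"dz":0,"hand":-1},{"wx":0,"wy":0,"wz":0,"dx":-0.25,"dy":-0.234,"dz":0,"hand":-1},{"wx":0,"wy":0,"wz":0,"dx":-0.28,"dy":-0.262,"dz":0,"hand":-1},{"wx":0,"wy":0,"wz":0,"dx":-0.31,"dy":-0.29,"dz":0,"hand":-1},{"wx":0,"wy":0,"wz":0,"dx":-0.34,"dy":-0.318,"dz":0,"hand":-1},{"wx":0,"wy":0,"wz":0,"dx":-0.37,"dy":-0.346,"dz":0,"hand":-1},{"wx":0,"wy":0,"wz":0,"dx":-0.4,"dy":-0.374,"dz":0,"hand":-1},{"wx":0,"wy":0,"wz":0,"dx":-0.43,"dy":-0.402,"dz":0,"hand":-1},{"wx":0,"wy":0,"wz":0,"dx":-0.46,"dy":-0.43,"dz":0,"hand":-1},{"wx":0,"wy":0,"wz":0,"dx":-0.49,"dy":-0.458,"dz":0,"hand":-1},{"wx":0,"wy":0,"wz":0,"dx":-0.52,"dy":-0.486,"dz":0,"hand":-1},{"wx":0,"wy":0,"wz":0,"dx":-0.538,"dy":-0.503,"dz":0,"hand":-1},{"wx":0,"wy":0,"wz":0,"dx":-0.5455,"dy":-0.510,"dz":0,"hand":-1}]'; python3 -m pendant '[{"wx":0,"wy":0,"wz":0,"dx":0,"dy":0,"dz":0,"hand":-1},{"wx":0,"wy":0,"wz":0,"dx":0,"dy":0,"dz":0,"hand":-1},{"wx":0,"wy":0,"wz":0,"dx":0,"dy":0,"dz":0,"hand":-1},{"wx":0,"wy":0,"wz":0,"dx":0,"dy":0,"dz":0,"hand":-1},{"wx":0,"wy":0,"wz":0,"dx":0,"dy":0,"dz":0,"hand":-1}]'
python3 - <<'E'
from held import *
from cup import cup
p,x=held(.004,.03,.04); save(p,"over_m.png")
_,k=cup((.4575,-.366),.032); e=k-x; T=tool(); print('shift world',e.round(4),'tool',(T[:3,:3].T@[*e,0]).round(4))
E
```

```text
time: 20.47
tool_pos: [0.4582, -0.3683, 0.1266]
tool_rot: [-0.001, 0.4, 0.916, 0.0]
contact_force: [-0.5, 0.9, -2.3]
gripper_width: 0.688
time: 20.88
tool_pos: [0.4599, -0.364, 0.1286]
tool_rot: [-0.0, 0.398, 0.918, 0.0]
contact_force: [0.1, -0.1, -0.3]
gripper_width: 0.695
held c [ 0.4592 -0.3633] D 0.0618 z [0.1354 0.1417 0.1459] tcp [ 0.4599 -0.3643  0.1288]
cup [ 0.4567 -0.3647] D 0.055 z 0.0192 1005
shift world [-0.0025 -0.0014] tool [ 0.0007 -0.0028 -0.    ]
```

View pics/over_m.png

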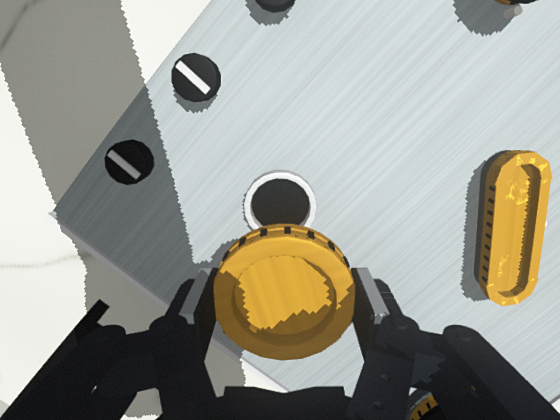

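The cup is at (280,203) and the head is centred in the jaws. The shift needed is (0.7, −2.5) mm in tool axes.

```bash
python3 -m pendant '[{"wx":0,"wy":0,"wz":0,"dx":0.0007,"dy":-0.0025,"dz":0.03,"hand":-1},{"wx":0,"wy":0,"wz":0,"dx":0.0007,"dy":-0.0025,"dz":0.06,"hand":-1},{"wx":0,"wy":0,"wz":0,"dx":0.0007,"dy":-0.0025,"dz":0.085,"hand":-1},{"wx":0,"wy":0,"wz":0,"dx":0.0007,"dy":-0.0025,"dz":0.085,"hand":-1},{"wx":0,"wy":0,"wz":0,"dx":0.0007,"dy":-0.0025,"dz":0.085,"hand":-1},{"wx":0,"wy":0,"wz":0,"dx":0.0007,"dy":-0.0025,"dz":0.091,"hand":-1},{"wx":0,"wy":0,"wz":0,"dx":0.0007,"dy":-0.0025,"dz":0.097,"hand":-1},{"wx":0,"wy":0,"wz":0,"dx":0.0007,"dy":-0.0025,"dz":0.103,"hand":-1},{"wx":0,"wy":0,"wz":0,"dx":0.0007,"dy":-0.0025,"dz":0.108,"hand":-1},{"wx":0,"wy":0,"wz":0,"dx":0.0007,"dy":-0.0025,"dz":0.1105,"hand":-1},{"wx":0,"wy":0,"wz":0,"dx":0.0007,"dy":-0.0025,"dz":0.1105,"hand":-1},{"wx":0,"wy":0,"wz":0,"dx":0.0007,"dy":-0.0025,"dz":0.1105,"hand":-1},{"wx":0,"wy":0,"wz":0,"dx":0.0007,"dy":-0.0025,"dz":0.1105,"hand":-1}]'
```

```text
time: 22.07
tool_pos: [0.4575, -0.3669, 0.0186]
tool_rot: [0.0, 0.399, 0.917, -0.0]
contact_force: [0.3, 0.6, -1.2]
gripper_width: 0.69
```

```bash
python3 -m pendant '[{"wx":0,"wy":0,"wz":0,"dx":0,"dy":0,"dz":0,"hand":0.7},{"wx":0,"wy":0,"wz":0,"dx":0,"dy":0,"dz":0,"hand":0.7},{"wx":0,"wy":0,"wz":0,"dx":0,"dy":0,"dz":0,"hand":0.7},{"wx":0,"wy":0,"wz":0,"dx":0,"dy":0,"dz":0,"hand":0.7},{"wx":0,"wy":0,"wz":0,"dx":0,"dy":0,"dz":-0.015,"hand":0.8},{"wx":0,"wy":0,"wz":0,"dx":0,"dy":0,"dz":-0.05,"hand":1},{"wx":0,"wy":0,"wz":0,"dx":0,"dy":0,"dz":-0.09,"hand":1},{"wx":0,"wy":0,"wz":0,"dx":0,"dy":0,"dz":-0.13,"hand":1},{"wx":0,"wy":0,"wz":0,"dx":0,"dy":0,"dz":-0.14,"hand":1},{"wx":0,"wy":0,"wz":0,"dx":0,"dy":0,"dz":-0.14,"hand":1},{"wx":0,"wy":0,"wz":0,"dx":0,"dy":0,"dz":-0.14,"hand":1},{"wx":0,"wy":0,"wz":0,"dx":0,"dy":0,"dz":-0.14,"hand":1}]'
python3 - <<'E'
from cup import *
cup((.457,-.366),.04,.034)
goto(.471,.132,.16,43)
E
```

```text
time: 23.07
tool_pos: [0.4565, -0.3658, 0.1561]
tool_rot: [-0.002, 0.399, 0.917, 0.001]
contact_force: [0.4, -0.4, 0.1]
gripper_width: 1.002
cup [ 0.4575 -0.3666] D 0.0629 z 0.0331 2282
dx 0.3537 dy 0.3503 dz -0.0030 wz 0.0 | rows>= 12 | cur yaw 43.0 j6 -1.55
```

The medium head is seated with its top at 33 mm. Now the medium cap.

```bash
python3 -m pendant '[{"wx":0,"wy":0,"wz":0,"dx":0.015,"dy":0.015,"dz":0,"hand":1},{"wx":0,"wy":0,"wz":0,"dx":0.044,"dy":0.044,"dz":0,"hand":1},{"wx":0,"wy":0,"wz":0,"dx":0.073,"dy":0.073,"dz":0,"hand":1},{"wx":0,"wy":0,"wz":0,"dx":0.102,"dy":0.101,"dz":0,"hand":1},{"wx":0,"wy":0,"wz":0,"dx":0.131,"dy":0.13,"dz":0,"hand":1},{"wx":0,"wy":0,"wz":0,"dx":0.16,"dy":0.159,"dz":0,"hand":1},{"wx":0,"wy":0,"wz":0,"dx":0.189,"dy":0.187,"dz":0,"hand":1},{"wx":0,"wy":0,"wz":0,"dx":0.218,"dy":0.216,"dz":0,"hand":1},{"wx":0,"wy":0,"wz":0,"dx":0.247,"dy":0.245,"dz":0,"hand":1},{"wx":0,"wy":0,"wz":0,"dx":0.276,"dy":0.274,"dz":0,"hand":1},{"wx":0,"wy":0,"wz":0,"dx":0.305,"dy":0.302,"dz":0,"hand":1},{"wx":0,"wy":0,"wz":0,"dx":0.334,"dy":0.331,"dz":0,"hand":1},{"wx":0,"wy":0,"wz":0,"dx":0.349,"dy":0.346,"dz":0,"hand":1},{"wx":0,"wy":0,"wz":0,"dx":0.354,"dy":0.3505,"dz":0,"hand":1},{"wx":0,"wy":0,"wz":0,"dx":0.354,"dy":0.3505,"dz":0,"hand":1},{"wx":0,"wy":0,"wz":0,"dx":0.354,"dy":0.3505,"dz":0,"hand":1},{"wx":0,"wy":0,"wz":0,"dx":0.354,"dy":0.3505,"dz":0,"hand":1},{"wx":0,"wy":0,"wz":0,"dx":0.354,"dy":0.3505,"dz":0,"hand":1}]'; python3 w.py medium_cap .471 .1325 .010
```

```text
time: 24.62
tool_pos: [0.472, 0.1299, 0.1579]
tool_rot: [-0.0, 0.4, 0.917, -0.0]
contact_force: [-0.2, 0.0, -0.9]
gripper_width: 1.002
wrist medium_cap c [0.4703 0.134 ] D 0.0656 base 0.0052 top 0.0201 4596
0.9 [0.4702 0.132  0.0173]
24.7167 [0.4722 0.1301 0.1582] 1.0013033801939124 [-0.16667249 -0.55665203  0.17179996]
dx 0.0026 dy 0.0008 dz 0.1482 wz 0.0 | rows>= 4 | cur yaw 42.9 j6 -0.63
```

```bash
python3 -m pendant '[{"wx":0,"wy":0,"wz":0,"dx":0.0034,"dy":0.001,"dz":0.04,"hand":1},{"wx":0,"wy":0,"wz":0,"dx":0.0034,"dy":0.001,"dz":0.08,"hand":1},{"wx":0,"wy":0,"wz":0,"dx":0.0034,"dy":0.001,"dz":0.11,"hand":1},{"wx":0,"wy":0,"wz":0,"dx":0.0034,"dy":0.001,"dz":0.13,"hand":1},{"wx":0,"wy":0,"wz":0,"dx":0.0034,"dy":0.001,"dz":0.142,"hand":1},{"wx":0,"wy":0,"wz":0,"dx":0.0034,"dy":0.001,"dz":0.15,"hand":1},{"wx":0,"wy":0,"wz":0,"dx":0.0034,"dy":0.001,"dz":0.15,"hand":1},{"wx":0,"wy":0,"wz":0,"dx":0.0034,"dy":0.001,"dz":0.15,"hand":1},{"wx":0,"wy":0,"wz":0,"dx":0.0034,"dy":0.001,"dz":0.15,"hand":1},{"wx":0,"wy":0,"wz":0,"dx":0.0034,"dy":0.001,"dz":0.15,"hand":-1},{"wx":0,"wy":0,"wz":0,"dx":0.0034,"dy":0.001,"dz":0.15,"hand":-1},{"wx":0,"wy":0,"wz":0,"dx":0.0034,"dy":0.001,"dz":0.15,"hand":-1},{"wx":0,"wy":0,"wz":0,"dx":0.0034,"dy":0.001,"dz":0.15,"hand":-1},{"wx":0,"wy":0,"wz":0,"dx":0.0034,"dy":0.001,"dz":0.15,"hand":-1},{"wx":0,"wy":0,"wz":0,"dx":0.0034,"dy":0.001,"dz":0.15,"hand":-1}]';  python3 -m pendant '[{"wx":0,"wy":0,"wz":0,"dx":0,"dy":0,"dz":0,"hand":-1},{"wx":0,"wy":0,"wz":0,"dx":0,"dy":0,"dz":-0.02,"hand":-1},{"wx":0,"wy":0,"wz":0,"dx":0,"dy":0,"dz":-0.06,"hand":-1},{"wx":0,"wy":0,"wz":0,"dx":0,"dy":0,"dz":-0.10,"hand":-1},{"wx":0,"wy":0,"wz":0,"dx":0,"dy":0,"dz":-0.12,"hand":-1},{"wx":0,"wy":0,"wz":0,"dx":0,"dy":0,"dz":-0.12,"hand":-1},{"wx":0,"wy":0,"wz":0,"dx":0,"dy":0,"dz":-0.12,"hand":-1},{"wx":0,"wy":0,"wz":0,"dx":0,"dy":0,"dz":-0.12,"hand":-1},{"wx":0,"wy":0,"wz":0,"dx":0,"dy":0,"dz":-0.12,"hand":-1}]'; python3 -c "
from h import *
goto(.4578,-.3665,.13,43)"
```

```text
time: 25.97
tool_pos: [0.4719, 0.1346, 0.0106]
tool_rot: [0.001, 0.398, 0.917, 0.001]
contact_force: [-2.2, 0.0, 8.6]
gripper_width: 0.722
time: 26.72
tool_pos: [0.4689, 0.1342, 0.1261]
tool_rot: [-0.002, 0.399, 0.917, -0.001]
contact_force: [-0.8, -0.8, -1.8]
gripper_width: 0.727
dx -0.3585 dy -0.3498 dz -0.0036 wz 0.0 | rows>= 13 | cur yaw 43.0 j6 -0.62
```

```bash
python3 -m pendant '[{"wx":0,"wy":0,"wz":0,"dx":-0.015,"dy":-0.015,"dz":0,"hand":-1},{"wx":0,"wy":0,"wz":0,"dx":-0.044,"dy":-0.043,"dz":0,"hand":-1},{"wx":0,"wy":0,"wz":0,"dx":-0.073,"dy":-0.071,"dz":0,"hand":-1},{"wx":0,"wy":0,"wz":0,"dx":-0.102,"dy":-0.1,"dz":0,"hand":-1},{"wx":0,"wy":0,"wz":0,"dx":-0.131,"dy":-0.128,"dz":0,"hand":-1},{"wx":0,"wy":0,"wz":0,"dx":-0.16,"dy":-0.156,"dz":0,"hand":-1},{"wx":0,"wy":0,"wz":0,"dx":-0.189,"dy":-0.185,"dz":0,"hand":-1},{"wx":0,"wy":0,"wz":0,"dx":-0.218,"dy":-0.213,"dz":0,"hand":-1},{"wx":0,"wy":0,"wz":0,"dx":-0.247,"dy":-0.241,"dz":0,"hand":-1},{"wx":0,"wy":0,"wz":0,"dx":-0.276,"dy":-0.269,"dz":0,"hand":-1},{"wx":0,"wy":0,"wz":0,"dx":-0.305,"dy":-0.298,"dz":0,"hand":-1},{"wx":0,"wy":0,"wz":0,"dx":-0.334,"dy":-0.326,"dz":0,"hand":-1},{"wx":0,"wy":0,"wz":0,"dx":-0.35,"dy":-0.342,"dz":0,"hand":-1},{"wx":0,"wy":0,"wz":0,"dx":-0.3575,"dy":-0.350,"dz":0,"hand":-1},{"wx":0,"wy":0,"wz":0,"dx":-0.3575,"dy":-0.350,"dz":0,"hand":-1},{"wx":0,"wy":0,"wz":0,"dx":-0.3575,"dy":-0.350,"dz":0,"hand":-1},{"wx":0,"wy":0,"wz":0,"dx":-0.3575,"dy":-0.350,"dz":0,"hand":-1},{"wx":0,"wy":0,"wz":0,"dx":-0.3575,"dy":-0.350,"dz":0,"hand":-1},{"wx":0,"wy":0,"wz":0,"dx":-0.3575,"dy":-0.350,"dz":0,"hand":-1}]'
python3 - <<'E'
from cup import *
p,d,c,P=grab("wrist"); X=cloud(d,c,P); T=tool(); L=(X-T[:3,3])@T[:3,:3]
save(p,"cap_m.png")
m=(d>0)&(abs(L[...,1])<.03)&(abs(L[...,0])<.045)&(L[...,2]<.005)&(L[...,2]>-.03)&(p.max(-1)<90)
q=L[m]; print(m.sum(),np.percentile(q[:,2],[5,25,50,75,95]).round(4)); zt=np.median(q[:,2]); q=q[abs(q[:,2]-zt)<.003]
print('disc x range',np.percentile(q[:,0],[.3,99.7]).round(4),'tilt fit',np.linalg.lstsq(np.c_[q[:,:2],np.ones(len(q))],q[:,2],rcond=None)[0].round(4))
cup((.4575,-.3666),.04,.034); print(T[:3,3])
E
```

```text
time: 28.3
tool_pos: [0.4588, -0.3643, 0.1282]
tool_rot: [-0.0, 0.398, 0.917, 0.0]
contact_force: [0.5, -0.4, -1.4]
gripper_width: 0.724
14867 [-0.0095 -0.0089 -0.0085 -0.008  -0.007 ]
disc x range [-0.0297  0.0331] tilt fit [ 0.0006 -0.0114 -0.0085]
cup [ 0.457  -0.3665] D 0.0625 z 0.0331 1703
[ 0.45881067 -0.36453636  0.12833276]
```

View pics/cap_m.png

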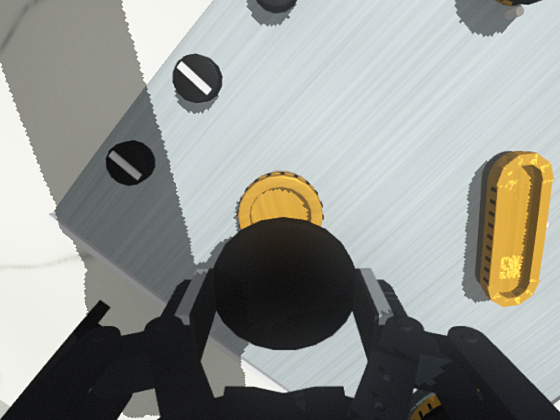

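The cap is level and the seated head is at (280,203). Lower it with the small correction.

```bash
python3 -m pendant '[{"wx":0,"wy":0,"wz":0,"dx":-0.0008,"dy":-0.0026,"dz":0.03,"hand":-1},{"wx":0,"wy":0,"wz":0,"dx":-0.0008,"dy":-0.0026,"dz":0.055,"hand":-1},{"wx":0,"wy":0,"wz":0,"dx":-0.0008,"dy":-0.0026,"dz":0.07,"hand":-1},{"wx":0,"wy":0,"wz":0,"dx":-0.0008,"dy":-0.0026,"dz":0.07,"hand":-1},{"wx":0,"wy":0,"wz":0,"dx":-0.0008,"dy":-0.0026,"dz":0.07,"hand":-1},{"wx":0,"wy":0,"wz":0,"dx":-0.0008,"dy":-0.0026,"dz":0.076,"hand":-1},{"wx":0,"wy":0,"wz":0,"dx":-0.0008,"dy":-0.0026,"dz":0.082,"hand":-1},{"wx":0,"wy":0,"wz":0,"dx":-0.0008,"dy":-0.0026,"dz":0.088,"hand":-1},{"wx":0,"wy":0,"wz":0,"dx":-0.0008,"dy":-0.0026,"dz":0.093,"hand":-1},{"wx":0,"wy":0,"wz":0,"dx":-0.0008,"dy":-0.0026,"dz":0.093,"hand":-1},{"wx":0,"wy":0,"wz":0,"dx":-0.0008,"dy":-0.0026,"dz":0.093,"hand":-1},{"wx":0,"wy":0,"wz":0,"dx":-0.0008,"dy":-0.0026,"dz":0.093,"hand":-1}]'
```

```text
time: 29.4
tool_pos: [0.4572, -0.3682, 0.0354]
tool_rot: [0.0, 0.399, 0.917, -0.0]
contact_force: [-0.7, -0.0, -1.4]
gripper_width: 0.723
```

```bash
python3 -m pendant '[{"wx":0,"wy":0,"wz":0,"dx":0,"dy":0,"dz":0,"hand":0.8},{"wx":0,"wy":0,"wz":0,"dx":0,"dy":0,"dz":0,"hand":0.8},{"wx":0,"wy":0,"wz":0,"dx":0,"dy":0,"dz":0,"hand":0.8},{"wx":0,"wy":0,"wz":0,"dx":0,"dy":0,"dz":0,"hand":0.8},{"wx":0,"wy":0,"wz":0,"dx":0,"dy":0,"dz":-0.015,"hand":0.9},{"wx":0,"wy":0,"wz":0,"dx":0,"dy":0,"dz":-0.05,"hand":1},{"wx":0,"wy":0,"wz":0,"dx":0,"dy":0,"dz":-0.09,"hand":0.7},{"wx":0,"wy":0,"wz":0,"dx":0,"dy":0,"dz":-0.12,"hand":0.5},{"wx":0,"wy":0,"wz":0,"dx":0,"dy":0,"dz":-0.125,"hand":0.5},{"wx":0,"wy":0,"wz":0,"dx":0,"dy":0,"dz":-0.125,"hand":0.5},{"wx":0,"wy":0,"wz":0,"dx":0,"dy":0,"dz":-0.125,"hand":0.5},{"wx":0,"wy":0,"wz":0,"dx":0,"dy":0,"dz":-0.125,"hand":0.5}]'
python3 - <<'E'
from cup import *
cup((.457,-.366),.04,.042)
goto(.467,.259,.16,79)
E
```

```text
time: 30.4
tool_pos: [0.4562, -0.3672, 0.158]
tool_rot: [-0.002, 0.399, 0.917, 0.001]
contact_force: [-0.8, -0.3, -0.0]
gripper_width: 0.754
cup [ 0.4572 -0.3679] D 0.0657 z 0.0413 5193
dx 0.4503 dy 0.4351 dz -0.0004 wz -36.0 | rows>= 16 | cur yaw 43.0 j6 -1.56
```

The medium burner is done: cap top at 41–42 mm, centred. Now the oval cap.

```bash
python3 -m pendant '[{"wx":0,"wy":0,"wz":-2,"dx":0.012,"dy":0.012,"dz":0,"hand":0.5},{"wx":0,"wy":0,"wz":-4,"dx":0.04,"dy":0.039,"dz":0,"hand":0.5},{"wx":0,"wy":0,"wz":-6,"dx":0.069,"dy":0.067,"dz":0,"hand":0.5},{"wx":0,"wy":0,"wz":-9,"dx":0.098,"dy":0.095,"dz":0,"hand":0.5},{"wx":0,"wy":0,"wz":-12,"dx":0.127,"dy":0.123,"dz":0,"hand":0.5},{"wx":0,"wy":0,"wz":-15,"dx":0.156,"dy":0.151,"dz":0,"hand":0.5},{"wx":0,"wy":0,"wz":-18,"dx":0.185,"dy":0.179,"dz":0,"hand":0.5},{"wx":0,"wy":0,"wz":-21,"dx":0.214,"dy":0.207,"dz":0,"hand":0.5},{"wx":0,"wy":0,"wz":-24,"dx":0.243,"dy":0.235,"dz":0,"hand":0.5},{"wx":0,"wy":0,"wz":-27,"dx":0.272,"dy":0.263,"dz":0,"hand":0.5},{"wx":0,"wy":0,"wz":-30,"dx":0.301,"dy":0.291,"dz":0,"hand":0.5},{"wx":0,"wy":0,"wz":-32,"dx":0.33,"dy":0.319,"dz":0,"hand":0.5},{"wx":0,"wy":0,"wz":-34,"dx":0.359,"dy":0.347,"dz":0,"hand":0.5},{"wx":0,"wy":0,"wz":-36,"dx":0.388,"dy":0.375,"dz":0,"hand":0.5},{"wx":0,"wy":0,"wz":-36,"dx":0.417,"dy":0.403,"dz":0,"hand":0.5},{"wx":0,"wy":0,"wz":-36,"dx":0.439,"dy":0.424,"dz":0,"hand":0.5},{"wx":0,"wy":0,"wz":-36,"dx":0.450,"dy":0.435,"dz":0,"hand":0.5},{"wx":0,"wy":0,"wz":-36,"dx":0.450,"dy":0.435,"dz":0,"hand":0.5},{"wx":0,"wy":0,"wz":-36,"dx":0.450,"dy":0.435,"dz":0,"hand":0.5},{"wx":0,"wy":0,"wz":-36,"dx":0.450,"dy":0.435,"dz":0,"hand":0.5}]'; python3 -m pendant '[{"wx":0,"wy":0,"wz":0,"dx":0,"dy":0,"dz":0,"hand":0.5},{"wx":0,"wy":0,"wz":0,"dx":0,"dy":0,"dz":0,"hand":0.5}]'; python3 w.py oval_cap .467 .2595 .009 79
```

```text
time: 32.12
tool_pos: [0.4673, 0.257, 0.1592]
tool_rot: [-0.001, 0.095, 0.995, -0.001]
contact_force: [0.2, -0.4, 0.0]
gripper_width: 0.752
time: 32.28
tool_pos: [0.4681, 0.2566, 0.16]
tool_rot: [-0.0, 0.096, 0.995, -0.0]
contact_force: [0.1, 0.1, -0.5]
gripper_width: 0.75
wrist oval_cap c 0.4665 0.2615 LxW [0.0462, 0.1303] ang -11.5 base 0.0048 top 0.0199 7494
0.67 [0.463  0.2575 0.0236]
32.3833 [0.4683 0.2568 0.1603] 0.7515965325217494 [0.89065161 0.07377062 1.29182956]
dx 0.0018 dy 0.0024 dz 0.1513 wz -0.1 | rows>= 4 | cur yaw 78.9 j6 -1.02
```

View pics/w_oval_cap.png

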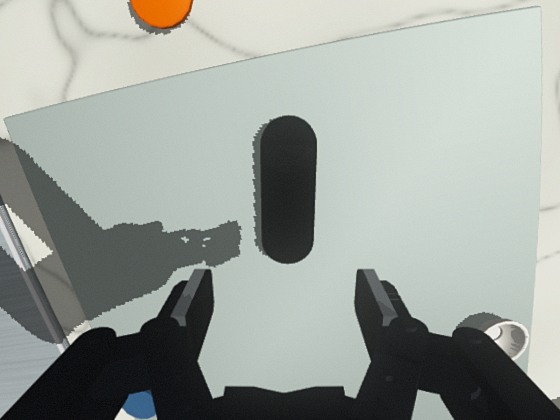

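The oval cap is at (290,190), aligned between the jaws at −11.5°. Grasp it.

```bash
python3 -m pendant '[{"wx":0,"wy":0,"wz":0.4,"dx":0.002,"dy":0.0035,"dz":0.04,"hand":0.5},{"wx":0,"wy":0,"wz":0.4,"dx":0.002,"dy":0.0035,"dz":0.08,"hand":0.5},{"wx":0,"wy":0,"wz":0.4,"dx":0.002,"dy":0.0035,"dz":0.11,"hand":0.5},{"wx":0,"wy":0,"wz":0.4,"dx":0.002,"dy":0.0035,"dz":0.13,"hand":0.5},{"wx":0,"wy":0,"wz":0.4,"dx":0.002,"dy":0.0035,"dz":0.143,"hand":0.5},{"wx":0,"wy":0,"wz":0.4,"dx":0.002,"dy":0.0035,"dz":0.151,"hand":0.5},{"wx":0,"wy":0,"wz":0.4,"dx":0.002,"dy":0.0035,"dz":0.151,"hand":0.5},{"wx":0,"wy":0,"wz":0.4,"dx":0.002,"dy":0.0035,"dz":0.151,"hand":0.5},{"wx":0,"wy":0,"wz":0.4,"dx":0.002,"dy":0.0035,"dz":0.151,"hand":0.5},{"wx":0,"wy":0,"wz":0.4,"dx":0.002,"dy":0.0035,"dz":0.151,"hand":-1},{"wx":0,"wy":0,"wz":0.4,"dx":0.002,"dy":0.0035,"dz":0.151,"hand":-1},{"wx":0,"wy":0,"wz":0.4,"dx":0.002,"dy":0.0035,"dz":0.151,"hand":-1},{"wx":0,"wy":0,"wz":0.4,"dx":0.002,"dy":0.0035,"dz":0.151,"hand":-1},{"wx":0,"wy":0,"wz":0.4,"dx":0.002,"dy":0.0035,"dz":0.151,"hand":-1},{"wx":0,"wy":0,"wz":0.4,"dx":0.002,"dy":0.0035,"dz":0.151,"hand":-1},{"wx":0,"wy":0,"wz":0.4,"dx":0.002,"dy":0.0035,"dz":0.151,"hand":-1}]';  python3 -m pendant '[{"wx":0,"wy":0,"wz":0,"dx":0,"dy":0,"dz":-0.02,"hand":-1},{"wx":0,"wy":0,"wz":0,"dx":0,"dy":0,"dz":-0.06,"hand":-1},{"wx":0,"wy":0,"wz":0,"dx":0,"dy":0,"dz":-0.10,"hand":-1},{"wx":0,"wy":0,"wz":0,"dx":0,"dy":0,"dz":-0.14,"hand":-1},{"wx":0,"wy":0,"wz":0,"dx":0,"dy":0,"dz":-0.15,"hand":-1},{"wx":0,"wy":0,"wz":0,"dx":0,"dy":0,"dz":-0.15,"hand":-1},{"wx":0,"wy":0,"wz":0,"dx":0,"dy":0,"dz":-0.15,"hand":-1},{"wx":0,"wy":0,"wz":0,"dx":0,"dy":0,"dz":-0.15,"hand":-1}]'; python3 -c "
from h import *
goto(.602,-.2547,.155,50.1)"
```

```text
time: 33.72
tool_pos: [0.4685, 0.2622, 0.0115]
tool_rot: [0.002, 0.099, 0.995, 0.001]
contact_force: [-1.4, -0.6, 5.7]
gripper_width: 0.517
time: 34.38
tool_pos: [0.4653, 0.2609, 0.1566]
tool_rot: [-0.002, 0.099, 0.995, -0.001]
contact_force: [-0.7, -0.0, -1.8]
gripper_width: 0.514
dx -0.2357 dy -0.4785 dz 0.0019 wz 28.5 | rows>= 13 | cur yaw 78.6 j6 -1.00
```

```bash
python3 -m pendant '[{"wx":0,"wy":0,"wz":2,"dx":-0.006,"dy":-0.013,"dz":0,"hand":-1},{"wx":0,"wy":0,"wz":4,"dx":-0.022,"dy":-0.045,"dz":0,"hand":-1},{"wx":0,"wy":0,"wz":6,"dx":-0.039,"dy":-0.08,"dz":0,"hand":-1},{"wx":0,"wy":0,"wz":8,"dx":-0.056,"dy":-0.115,"dz":0,"hand":-1},{"wx":0,"wy":0,"wz":10,"dx":-0.074,"dy":-0.15,"dz":0,"hand":-1},{"wx":0,"wy":0,"wz":12,"dx":-0.091,"dy":-0.185,"dz":0,"hand":-1},{"wx":0,"wy":0,"wz":14,"dx":-0.108,"dy":-0.22,"dz":0,"hand":-1},{"wx":0,"wy":0,"wz":16,"dx":-0.125,"dy":-0.255,"dz":0,"hand":-1},{"wx":0,"wy":0,"wz":18,"dx":-0.142,"dy":-0.29,"dz":0,"hand":-1},{"wx":0,"wy":0,"wz":20,"dx":-0.16,"dy":-0.325,"dz":0,"hand":-1},{"wx":0,"wy":0,"wz":22,"dx":-0.177,"dy":-0.36,"dz":0,"hand":-1},{"wx":0,"wy":0,"wz":24,"dx":-0.194,"dy":-0.395,"dz":0,"hand":-1},{"wx":0,"wy":0,"wz":26,"dx":-0.211,"dy":-0.43,"dz":0,"hand":-1},{"wx":0,"wy":0,"wz":28,"dx":-0.228,"dy":-0.462,"dz":0,"hand":-1},{"wx":0,"wy":0,"wz":28.5,"dx":-0.235,"dy":-0.478,"dz":0,"hand":-1},{"wx":0,"wy":0,"wz":28.5,"dx":-0.235,"dy":-0.478,"dz":0,"hand":-1},{"wx":0,"wy":0,"wz":28.5,"dx":-0.235,"dy":-0.478,"dz":0,"hand":-1},{"wx":0,"wy":0,"wz":28.5,"dx":-0.235,"dy":-0.478,"dz":0,"hand":-1},{"wx":0,"wy":0,"wz":28.5,"dx":-0.235,"dy":-0.478,"dz":0,"hand":-1},{"wx":0,"wy":0,"wz":28.5,"dx":-0.235,"dy":-0.478,"dz":0,"hand":-1}]'
python3 - <<'E'
from h import *
p,d,c,P=grab("wrist"); X=cloud(d,c,P); T=tool(); L=(X-T[:3,3])@T[:3,:3]
save(p,"over_o.png")
f=p.astype(float)
m=(d>0)&(abs(L[...,1])<.03)&(abs(L[...,0])<.09)&(L[...,2]<-.002)&(L[...,2]>-.016)&(p.max(-1)<90)
def rect(q,n):
    (x,y),(a,b),an=cv2.minAreaRect(cv2.convexHull(q[:,:2].astype(np.float32)))
    if b>a: an+=90
    print(n,round(x,4),round(y,4),'LxW',round(max(a,b),4),round(min(a,b),4),'ang',round((an+90)%180-90,1),'z',np.median(q[:,2]).round(4))
n,l,s,_=cv2.connectedComponentsWithStats(m.astype(np.uint8)); k=l==1+np.argmax(s[1:,4])
rect(X[k],'cap world'); q=L[k]; rect(q,'cap tool'); print('tilt',np.linalg.lstsq(np.c_[q[:,:2],np.ones(len(q))],q[:,2],rcond=None)[0].round(4))
b=(d>0)&(abs(X[...,2]-.0335)<.006)&(f[...,0]>1.5*f[...,2])&(np.hypot(X[...,0]-.602,X[...,1]+.2547)<.085)
if b.sum()>50: rect(X[b],'burner')
print(T[:3,3].round(4)); goto(.602,-.2547,.155,50.1)
E
```

```text
time: 36.05
tool_pos: [0.6027, -0.2519, 0.1589]
tool_rot: [-0.0, 0.34, 0.94, 0.0]
contact_force: [0.5, -0.7, -0.5]
gripper_width: 0.516
cap world 0.5997 -0.2486 LxW 0.1253 0.0471 ang -39.1 z 0.1667
cap tool 0.0047 0.0007 LxW 0.1253 0.0471 ang -0.6 z -0.0076
tilt [-0.0023  0.0085 -0.0076]
burner 0.5581 -0.218 LxW 0.0407 0.0163 ang 53.9 z 0.0333
[ 0.6028 -0.2521  0.1592]
dx -0.0010 dy -0.0025 dz 0.0042 wz 0.1 | rows>= 1 | cur yaw 50.2 j6 -1.39
```

View pics/over_o.png

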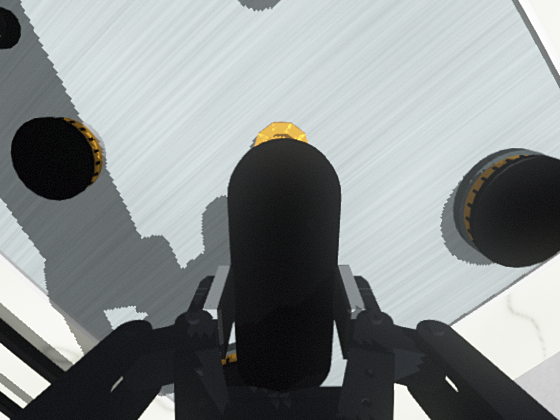

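The cap is level and aligned, and the burner end shows at (281,133). The wrist and fixed views agree on a shift of (−2.4, −3.2) mm in tool axes. Lower it.

```bash
python3 -m pendant '[{"wx":0,"wy":0,"wz":0,"dx":-0.0024,"dy":-0.003,"dz":0.03,"hand":-1},{"wx":0,"wy":0,"wz":0,"dx":-0.0024,"dy":-0.003,"dz":0.06,"hand":-1},{"wx":0,"wy":0,"wz":0,"dx":-0.0024,"dy":-0.003,"dz":0.085,"hand":-1},{"wx":0,"wy":0,"wz":0,"dx":-0.0024,"dy":-0.003,"dz":0.098,"hand":-1},{"wx":0,"wy":0,"wz":0,"dx":-0.0024,"dy":-0.003,"dz":0.098,"hand":-1},{"wx":0,"wy":0,"wz":0,"dx":-0.0024,"dy":-0.003,"dz":0.098,"hand":-1},{"wx":0,"wy":0,"wz":0,"dx":-0.0024,"dy":-0.003,"dz":0.098,"hand":-1},{"wx":0,"wy":0,"wz":0,"dx":-0.0024,"dy":-0.003,"dz":0.104,"hand":-1},{"wx":0,"wy":0,"wz":0,"dx":-0.0024,"dy":-0.003,"dz":0.11,"hand":-1},{"wx":0,"wy":0,"wz":0,"dx":-0.0024,"dy":-0.003,"dz":0.116,"hand":-1},{"wx":0,"wy":0,"wz":0,"dx":-0.0024,"dy":-0.003,"dz":0.121,"hand":-1},{"wx":0,"wy":0,"wz":0,"dx":-0.0024,"dy":-0.003,"dz":0.123,"hand":-1},{"wx":0,"wy":0,"wz":0,"dx":-0.0024,"dy":-0.003,"dz":0.123,"hand":-1},{"wx":0,"wy":0,"wz":0,"dx":-0.0024,"dy":-0.003,"dz":0.123,"hand":-1},{"wx":0,"wy":0,"wz":0,"dx":-0.0024,"dy":-0.003,"dz":0.123,"hand":-1}]'
```

```text
time: 37.35
tool_pos: [0.603, -0.2574, 0.0365]
tool_rot: [0.0, 0.341, 0.94, -0.0]
contact_force: [-0.6, 0.2, -1.1]
gripper_width: 0.518
```

```bash
python3 -m pendant '[{"wx":0,"wy":0,"wz":0,"dx":0,"dy":0,"dz":0,"hand":0.3},{"wx":0,"wy":0,"wz":0,"dx":0,"dy":0,"dz":0,"hand":0.3},{"wx":0,"wy":0,"wz":0,"dx":0,"dy":0,"dz":0,"hand":0.3},{"wx":0,"wy":0,"wz":0,"dx":0,"dy":0,"dz":0,"hand":0.3},{"wx":0,"wy":0,"wz":0,"dx":0,"dy":0,"dz":-0.015,"hand":0.4},{"wx":0,"wy":0,"wz":0,"dx":0,"dy":0,"dz":-0.05,"hand":0.5},{"wx":0,"wy":0,"wz":0,"dx":0,"dy":0,"dz":-0.09,"hand":0.5},{"wx":0,"wy":0,"wz":0,"dx":0,"dy":0,"dz":-0.13,"hand":0.5},{"wx":0,"wy":0,"wz":0,"dx":0.04,"dy":0,"dz":-0.16,"hand":0.5},{"wx":0,"wy":0,"wz":0,"dx":0.08,"dy":0,"dz":-0.18,"hand":0.5},{"wx":0,"wy":0,"wz":0,"dx":0.1,"dy":0,"dz":-0.18,"hand":0.5},{"wx":0,"wy":0,"wz":0,"dx":0.1,"dy":0,"dz":-0.18,"hand":0.5},{"wx":0,"wy":0,"wz":0,"dx":0.1,"dy":0,"dz":-0.18,"hand":0.5},{"wx":0,"wy":0,"wz":0,"dx":0.1,"dy":0,"dz":-0.18,"hand":0.5},{"wx":0,"wy":0,"wz":0,"dx":0.1,"dy":0,"dz":-0.18,"hand":0.5}]'
python3 - <<'E'
from m import *
for n in ("wrist","side","scene"):
    fr=grab(n); p,d,c,P=fr; X=cloud(d,c,P); save(p,"end_%s.png"%n)
    G.update(small_cap=((.4565,-.1403),.033),medium_cap=((.457,-.367),.042),oval_cap=((.601,-.254),.085))
    for t in ("small_cap","medium_cap","oval_cap"):
        try: meas(n,t,fr)
        except Exception as e: print(n,t,'not seen'); continue
        q=X[(d>0)&(np.hypot(X[...,0]-G[t][0][0],X[...,1]-G[t][0][1])<.022)&(abs(X[...,2]-.042)<.01)]
        if len(q)>30: print('   tilt',np.linalg.lstsq(np.c_[q[:,:2]-q[:,:2].mean(0),np.ones(len(q))],q[:,2],rcond=None)[0].round(3))
E
python3 -c "
import cv2,numpy as np
cv2.imwrite('pics/end.png',np.vstack([cv2.imread('pics/end_wrist.png')[:300],cv2.imread('pics/end_scene.png')[150:420]]))"
```

```text
time: 38.6
tool_pos: [0.5265, -0.1937, 0.2162]
tool_rot: [-0.0, 0.341, 0.94, -0.0]
contact_force: [-0.2, -0.9, -0.5]
gripper_width: 0.745
wrist small_cap c [ 0.4557 -0.1405] D 0.0472 base 0.007 top 0.0422 2406
   tilt [-0.001  0.     0.041]
wrist medium_cap c [ 0.4573 -0.3677] D 0.0657 base 0.0073 top 0.0419 2950
   tilt [-0.004 -0.     0.041]
wrist oval_cap c 0.602 -0.2562 LxW [0.0461, 0.1307] ang -40.1 base 0.0068 top 0.0418 4635
   tilt [ 0.    -0.004  0.042]
side small_cap c [ 0.4555 -0.1423] D 0.0481 base 0.0096 top 0.0454 363
   tilt [0.006 0.003 0.044]
side medium_cap c [ 0.4576 -0.37  ] D 0.0655 base 0.0093 top 0.0454 1009
   tilt [0.011 0.012 0.044]
side oval_cap c 0.6025 -0.2578 LxW [0.0496, 0.1292] ang -40.1 base 0.0083 top 0.0444 1289
   tilt [ 0.015 -0.04   0.044]
scene small_cap c [ 0.4575 -0.1415] D 0.0479 base 0.0065 top 0.0422 312
   tilt [-0.004  0.018  0.041]
scene medium_cap c [ 0.4587 -0.3681] D 0.0669 base 0.0068 top 0.0425 697
   tilt [-0.017  0.017  0.041]
scene oval_cap c 0.6029 -0.2569 LxW [0.0482, 0.1307] ang -39.4 base 0.0059 top 0.0416 1399
   tilt [-0.02  -0.007  0.041]
```

View pics/end.png

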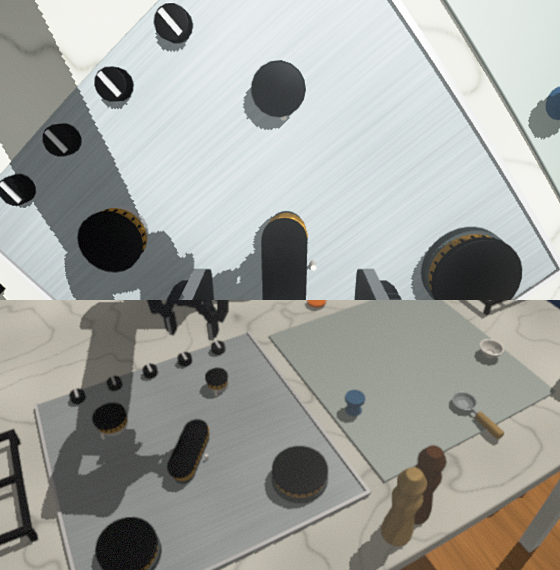

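The final picture shows all three caps on their burners, at (278,88), (112,240) and (285,260) in the wrist half. All tops are at 42 mm as required, with tilt near zero in the wrist view. The mat is empty of parts and the gripper is clear.

```bash
python3 -c "
from plant import job
print(job.job_done())"
```

```text
the job is handed in; nothing more can be done
None
```

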